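# Pull out the sprung ledge and stack the soap cartons on it

## Robot

A 6-joint arm with a two-finger parallel gripper is mounted at the origin on the work surface. World frame = base frame: x ahead of the robot, y to its left, z up, the work surface at z = 0. Lengths are in m, angles in rad, forces in N, time in s.
With the tool pointing down it reaches from about 0.25 to 0.725 m from the base axis. Payload 4 kg.
Tool frame: the origin (TCP) lies on the centre line of the jaws, within the pads' length; the fingertips stand 22 mm ahead of it and the grasp point (between the pads) lies 3 mm ahead of it (bot.tip_reach is the distance from the TCP to the fingertips, in m); z points along the fingers, y is the line along which they close (so a half turn about z gives the same grasp; the last joint's range is limited). The gripper opens to 85 mm and grips with 20 to 120 N. Pads are 22 mm wide; open, the fingers measure 114 mm over their backs; the gripper's body (76 mm by 85 mm) begins 54 mm behind the grasp point. The pads swing forward as they close: fully open they stand 13 mm farther back than shut.
Start: joints at [-1.152, 0.241, 0.005, 1.335, 0, 1.571], TCP at [0.203, -0.457, 0.253] pointing down, gripper open.
Joint ranges: [-2.72, 2.72], [-1.05, 1.87], [-1.09, 1.28], [-1.99, 2.15], [-1.42, 1.44], [-3.14, 3.14]. Speed limits (rad/s): [2.79, 2.79, 3.14, 3.14, 3.14, 3.14].

## Interface

Orientations are given as a unit quaternion [x, y, z, w].
In Python, from workcell import bot gives the robot as it stands. The module is installed in compiled form; this text tells all that it offers.
- The arm moves only by the tool apply_moves, never from a script. Its argument "commands" is a list of rows, each a list of 4 numbers: the shift along the tool's x, y, z scaled (see below), then the turn about the tool's z scaled (see below). In form: [[tx, ty, tz, roll], ...]. A call has exactly 5 rows; each row shifts and turns the commanded pose from where the row before left it, along the tool's axes as they then stand; what a row does not reach is not made up. The controller multiplies each number of a shift by 20 mm and each number of a turn by 60 degrees. A row lasts 1/12 s, in which the tool goes at most 41.7 mm and 7.16 degrees, less where a joint would pass 70% of its speed; a pose out of reach is approached as far as the arm can. A call with a number of a shift or a turn outside -1 to 1 is refused whole. A call with a gripper value outside its range is refused whole. "claw" is the closure, from 0 (fully open) to 1 (shut), set as the call begins (left out, the last holds). The fingers move at their own pace and stop on an object; the grip force is fixed at half the most. Time passes only in rows, so rows that do not move let the fingers close, or fill a call up. It gives the time, the measured TCP pose, the force, the opening and the grip force at its end, in the units of the state.
- bot.get_obs(): the state, without advancing time (a new reading comes with each control period).
- bot.camera(name): name is "side" or "top" or "wrist"; returns a dict with "image" (480x640x3 uint8, blue, green, red), "camera_matrix" (3x3 intrinsics, pixels), "R" (3x3) and "t" (3): a world point X has camera coordinates R X + t. Camera axes: x right, y down, z forward; pixel columns grow to the right and rows downward; lengths in m; the calibration is good to about 2 mm. The wrist camera is an equidistant fisheye: a pixel r from the principal point sees the ray r / f radians off the axis. A picture is of the moment at which its call begins. There is no depth.
- bot.job_done(): hands the job in; it is judged then, once.
The state is a dict: "clock": time; "joint_pos": joint angles; "joint_vel": joint speeds; "tau": joint torques, N m; "eef_pos": TCP position; "tool_rot": TCP orientation; "ft_force": force on the tool from outside, world axes, zero at the start; "ft_torque": the same for the moment, N m; "grip_width": finger opening in m; "grasp_force": force on a finger pad.
Only numpy, scipy, OpenCV 4.12 (cv2) and the standard library are available. Lean on these libraries where they do the work, as an engineer would, in place of code of your own. Each camera call takes 0.05 s, during which the arm holds its last target. There are 200 camera calls.

## Task

The floor of the sink cupboard is going to be mopped. By its black grip, pull the sprung orange ledge of the low rack all the way out to its stop, so that the red catch drops and keeps it out. Then set the two soap cartons down gently and flat (do not drop them or let them go while they lean) in one square stack in the middle of the ledge, the blue one below and the yellow one (now on the sloping stand) flat and centred on top, long sides along the ledge's front edge, and leave everything else where it is.

Things in the scene. Friction and masses are not known exactly. Their poses are not given: they have to be found in the camera images.
- ledge (a joint): how far the orange ledge is pulled out of the low aluminium rack, m: 0 = in, 0.160 = at its stop. It slides level along -x of ledge_mid. A spring draws it back in, 4 N at the start, 13 N at the stop; let go early, it runs back in. From 0.156 on the catch drops behind it and it then stays at about 0.156 when let go.
- catch (a joint): drop of the red-topped catch pin, m: 0 = raised, riding on the ledge; about 0.012 = dropped, ledge locked out. It drops by itself. The red knob (24 mm across) stands on the rack's deck, 22 mm behind the deck's front edge and 95 mm left of the middle (+y), up to 248 mm above the floor.
- ledge_grip (a point): pinch point on the ledge's black grip, 80 mm above the floor; moves with it; x into the rack, y along its front. The grip is an upright blade 28 mm deep (x), 14 mm thick (y), 48 to 104 mm above the floor. Ledge in, it is 8 mm before the deck's edge, so an upright gripper's body strikes the deck: tilt 20 to 35 degrees, fingers forward and down, closing along y; pull along -x.
- ledge_mid (a point): middle of the place for the stack: on the ledge's top, 60 mm behind its front edge, 60 mm above the floor; moves with the ledge. x into the rack, y along the front edge, z up. Orange board 170 mm wide, 12 mm thick, with a flush 20 mm grey strip on its left (+y); about 134 mm stands free before the deck when out; the grip's centre is 90 mm before this point.
- deck_edge (a point): middle of the front edge of the fixed rack's aluminium deck, on its top, 206 mm above the floor; axes as ledge_mid. The deck is 270 mm wide (y), 172 mm deep (towards +x), 12 mm thick, on four corner posts. It does not move in an episode.
- big_carton: blue soap carton with a white band, closed, rigid, 130 mm long (its x), 64 mm wide (y), 50 mm high; origin at the centre of its underside, about 0.35 kg. Starts flat on the floor to one side of the rack.
- small_carton: yellow soap carton with a green band, closed, rigid, 110 mm long (its x), 60 mm wide (y), 45 mm high; origin at the centre of its underside, about 0.25 kg. Starts on the sloping grey stand, on the other side of the rack from the blue one: it leans 27 degrees, its x pointing up the slope, away from the robot, so the tool must be tilted as much to pick it squarely.
- stand: fixed grey plastic sloping stand on which the yellow carton lies; its board (130 by 70 mm) rises 27 degrees towards +x, away from the robot, with a lip 12 mm high at the foot; top end 75 mm above the floor; origin on the floor under its middle
- bottle: bystander: capped purple plastic bottle, 66 mm across, 200 mm high, standing; origin at the centre of its underside
- pail: bystander: small galvanised steel pail, 130 mm across the rim, 127 mm high with its folded handle, standing; origin at the centre of its underside
- brush: bystander: floor brush with wooden back, 200 mm long (y), 55 mm wide, 52 mm high, bristles down; origin at the centre of its underside
- strainer: bystander: green silicone sink strainer, 80 mm across, 28 mm high, lying on the rack's deck; origin at the centre of its underside
- tin: bystander: green tin, 72 mm across, 60 mm high, standing before the rack; origin at the centre of its underside

How it is judged:
By the outcome, as a careful person would: the job done as asked, in the order asked, and still so for the second after the job is handed in, with the robot touching nothing.
It also fails if it takes over 64 s, if anything falls off the work surface, if the arm or the gripper's body presses on something with over 40 N, if the wrist force passes 120 N, or if a joint passes its speed limit or range.

## Working session

There is one attempt and no reset: what is moved stays moved. The work goes in short steps, Python scripts to look and compute and a tool call to move; the robot and the scene stay as the last step left them, time stands still between calls to the robot, and variables do not carry over. Pictures are saved under pics/ and viewed, at most 10 in all, crops included, and the job is handed in when it is done.

Besides the shell and the picture viewer there is one more tool, called after "Emit:" as name(argument=value, ...), one argument or row to a line, values as JSON. apply_moves: Moves the arm, as the interface text tells. Shifts and turns lie within -1 to 1; 1 stands for 20 mm of shift or 60 degrees of turn. Its arguments: {"type":"object","properties":{"commands":{"type":"array","items":{"type":"array","items":{"type":"number","minimum":-1,"maximum":1}}},"claw":{"type":"number"}},"required":["commands"]}

```bash
mkdir -p pics; ls
python3 - <<'E'
from workcell import bot
import cv2,numpy as np
np.set_printoptions(precision=4,suppress=True)
o=bot.get_obs()
for k,v in o.items(): print(k,np.array(v))
print([a for a in dir(bot) if a[0]!='_'],bot.tip_reach)
for n in("side","top","wrist"):
    c=bot.camera(n); cv2.imwrite(f"pics/{n}0.png",c["image"]); print(n,c["camera_matrix"],c["R"],c["t"])
    np.savez(f"pics/{n}0.npz",**c)
E
```

```text
pics
clock 0.0
joint_pos [-1.152   0.2414  0.0037  1.3352  0.      1.5708]
joint_vel [-0.0018 -0.0007  0.0002 -0.0002  0.     -0.0002]
tau [  0.0003 -37.2318  25.2408   0.017    0.0001  -0.    ]
eef_pos [ 0.2031 -0.4563  0.2524]
tool_rot [ 0.9782  0.2079 -0.0002 -0.001 ]
ft_force [ 0.3911 -0.7098  0.2514]
ft_torque [-0.0007 -0.0217 -0.0139]
grasp_force 0.0
grip_width 0.08521580854719255
['Unreachable', 'camera', 'get_obs', 'job_done', 'tip_reach'] 0.022
side [[507.3449   0.     326.0282]
 [  0.     507.3449 238.9971]
 [  0.       0.       1.    ]] [[-0.9847 -0.1745  0.0041]
 [-0.1134  0.6218 -0.7749]
 [ 0.1327 -0.7635 -0.6321]] [0.5732 0.2699 1.0592]
top [[460.5065   0.     316.6757]
 [  0.     460.5065 237.4732]
 [  0.       0.       1.    ]] [[ 0.0016 -1.      0.0091]
 [-0.9949 -0.0025 -0.1009]
 [ 0.101  -0.0089 -0.9949]] [-0.1145  0.6148  1.1302]
wrist [[371.6483   0.     317.9374]
 [  0.     371.6483 240.7536]
 [  0.       0.       1.    ]] [[ 0.4061 -0.9138 -0.0026]
 [-0.8721 -0.3884  0.2977]
 [-0.2731 -0.1186 -0.9547]] [-0.4987 -0.0378  0.3812]
```

View pics/top0.png

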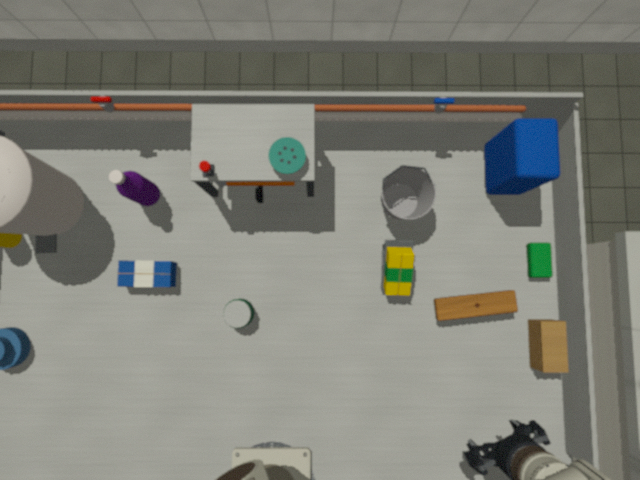

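View pics/side0.png

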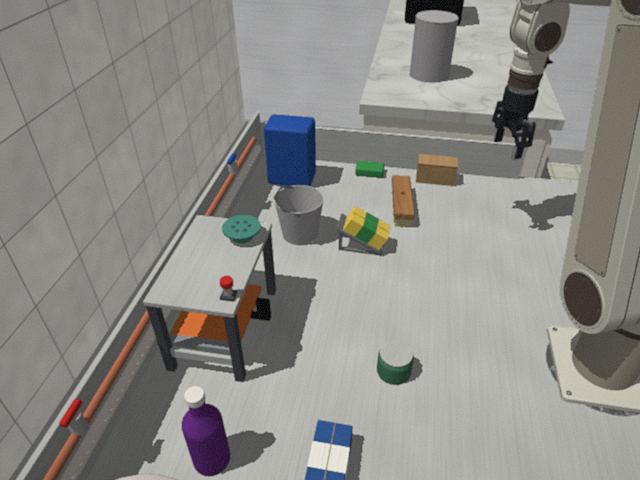

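```bash
cat > h.py <<'E'
import numpy as np,cv2
from scipy.spatial.transform import Rotation as Ro
np.set_printoptions(precision=4,suppress=True)
def cast(c,uv,z):
    d=c["R"].T@np.linalg.inv(c["camera_matrix"])@np.array([uv[0],uv[1],1.]); o=-c["R"].T@c["t"]
    return o+d*(z-o[2])/d[2]
def tri(c1,p1,c2,p2):
    A=[];b=[]
    for c,p in((c1,p1),(c2,p2)):
        d=c["R"].T@np.linalg.inv(c["camera_matrix"])@np.array([p[0],p[1],1.]);d/=np.linalg.norm(d);o=-c["R"].T@c["t"]
        P=np.eye(3)-np.outer(d,d);A.append(P);b.append(P@o)
    return np.linalg.lstsq(np.vstack(A),np.hstack(b),rcond=None)[0]
def proj(c,X):
    q=c["camera_matrix"]@(c["R"]@np.asarray(X)+c["t"]);return q[:2]/q[2]
def blobs(im,lo,hi,roi,amin=30):
    """roi x0,y0,x1,y1 ; hsv range"""
    h=cv2.cvtColor(im,cv2.COLOR_BGR2HSV);m=cv2.inRange(h,np.array(lo),np.array(hi));k=np.zeros_like(m)
    x0,y0,x1,y1=roi;k[y0:y1,x0:x1]=m[y0:y1,x0:x1]
    cs,_=cv2.findContours(k,cv2.RETR_EXTERNAL,cv2.CHAIN_APPROX_NONE)
    return sorted([c for c in cs if cv2.contourArea(c)>=amin],key=lambda c:-cv2.contourArea(c))
E
python3 - <<'E'
from h import *
T=dict(np.load("pics/top0.npz"));S=dict(np.load("pics/side0.npz"))
t=T["image"];s=S["image"]
def show(n,im,lo,hi,roi,cam,z,amin=30):
    for c in blobs(im,lo,hi,roi,amin)[:3]:
        r=cv2.minAreaRect(c);bp=cv2.boxPoints(r)
        P=np.array([cast(cam,p,z) for p in bp]);m=P.mean(0)
        e=[P[1]-P[0],P[2]-P[1]]
        print(n,"px",np.array(r[0]),"a",cv2.contourArea(c),"mid",m[:2],"sides",[np.linalg.norm(x) for x in e],"ang",[np.degrees(np.arctan2(x[1],x[0])) for x in e])
show("deck",t,(0,0,150),(180,40,255),(185,100,322,185),T,.206)
m=blobs(t,(100,150,60),(130,255,255),(100,240,200,300),60)
allp=np.vstack(m);show("blue",t,(100,150,60),(130,255,255),(100,240,200,300),T,.05)
r=cv2.minAreaRect(allp);P=np.array([cast(T,p,.05) for p in cv2.boxPoints(r)]);print("blue all",P,P.mean(0))
show("yel",t,(20,120,80),(90,255,255),(370,230,430,310),T,.08)
show("knob",t,(0,150,80),(8,255,255),(190,150,220,190),T,.248,10)
show("orange",t,(5,150,80),(15,255,255),(190,178,320,200),T,.06,5)
show("tin",t,(0,0,0),(180,255,255),(0,0,1,1),T,.06)
# grip black
show("grip",t,(0,0,0),(180,255,45),(245,186,275,208),T,.104,10)
show("S knob",s,(0,150,80),(8,255,255),(210,270,240,300),S,.248,10)
print("deck corners",[cast(T,p,.206) for p in((191,180),(314,180),(193,104),(314,104))])
print("tin",cast(T,(240,313),.06),"pail",cast(T,(408,190),.1),"bottle",cast(T,(118,178),.2))
cv2.imwrite("pics/c1.png",np.hstack([cv2.resize(t[150:310,180:300],None,fx=3.3,fy=3.3,interpolation=2),cv2.resize(t[230:310,370:430],None,fx=6.6,fy=6.6,interpolation=2)]))
E
```

```text
deck px [249.  144.5] a 7449.5 mid [0.8019 0.0363] sides [np.float64(0.2817117255244901), np.float64(0.177312736535083)] ang [np.float64(-89.70013739740489), np.float64(-179.86287918708604)]
blue px [164.6454 273.8021] a 359.5 mid [0.5227 0.2601] sides [np.float64(0.058878064666169815), np.float64(0.04979478949261607)] ang [np.float64(-0.4822253271369215), np.float64(-92.48967074706329)]
blue px [125.5 280. ] a 125.0 mid [0.5073 0.3553] sides [np.float64(0.031775359368417445), np.float64(0.024426976163349406)] ang [np.float64(-89.89871866251295), np.float64(-177.5991290165507)]
blue px [126.  266.5] a 113.0 mid [0.5403 0.3555] sides [np.float64(0.0343170515230663), np.float64(0.02211418847273419)] ang [np.float64(-89.88405544998189), np.float64(-177.611578585879)]
blue all [[0.5513 0.3731 0.05  ]
 [0.5516 0.2357 0.05  ]
 [0.4928 0.2338 0.05  ]
 [0.4926 0.3705 0.05  ]] [0.5221 0.3033 0.05  ]
yel px [398.2378 270.8853] a 1257.5 mid [ 0.5303 -0.3091] sides [np.float64(0.11942495138795746), np.float64(0.06761262634061478)] ang [np.float64(-5.962817576257811), np.float64(-95.0772993068467
[... 318 characters left out ...]
7)] ang [np.float64(-89.79194856831684), np.float64(-179.61181379602806)]
grip px [259. 194.] a 80.0 mid [0.7116 0.0251] sides [np.float64(0.014320735303726332), np.float64(0.03873455709068908)] ang [np.float64(-89.79663190415542), np.float64(-179.2230780630077)]
S knob px [225.5 282. ] a 108.5 mid [0.7407 0.1325] sides [np.float64(0.019736237049720037), np.float64(0.030794646586085543)] ang [np.float64(-169.70456802479475), np.float64(108.30256002149513)]
deck corners [array([0.7217, 0.1605, 0.206 ]), array([ 0.7227, -0.1057,  0.206 ]), array([0.8921, 0.1611, 0.206 ]), array([ 0.8935, -0.1053,  0.206 ])]
tin [0.4282 0.072  0.06  ] pail [ 0.7234 -0.332   0.1   ] bottle [0.7269 0.3207 0.2   ]
```

View pics/c1.png

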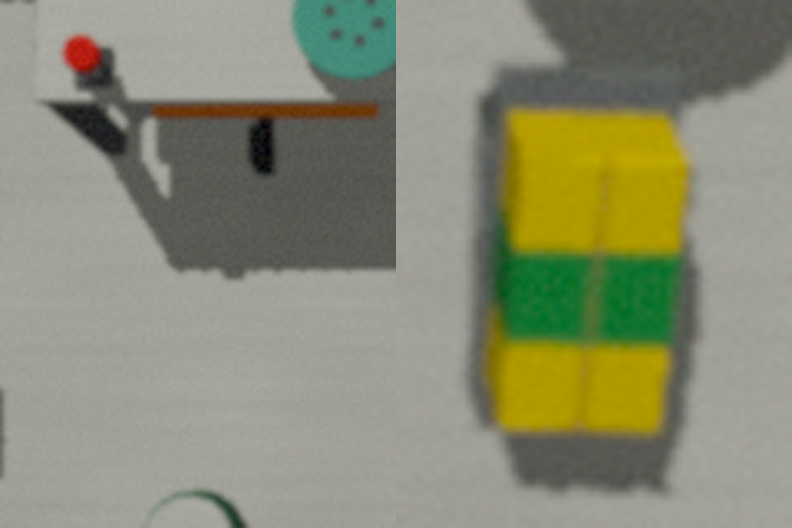

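Emit:
apply_moves(
  commands=[
    [0, 0, -1, 0.08],
    [0, 0, -1, 0.08],
    [0, 0, -1, 0.08],
    [0, 0, -1, 0.08],
    [0, 0, -1, 0.08],
  ],
)

```text
clock: 0.57
eef_pos: [0.2032, -0.4565, 0.3539]
tool_rot: [1.0, -0.002, -0.0, -0.0]
ft_force: [-0.5, 0.6, -0.3]
grip_width: 0.0852
grasp_force: 0.0
```

```bash
cat > st.py <<'E'
from h import *
from workcell import bot
o=bot.get_obs();R=Ro.from_quat(o["tool_rot"]).as_matrix()
print("t",round(o["clock"],2),"p",o["eef_pos"],"q",np.array(o["joint_pos"]),"\nR",R.T.tolist() if 0 else np.round(R.T,3).tolist(),"F",o["ft_force"],"w",round(o["grip_width"],4),"gf",round(o["grasp_force"],1),"tilt",round(np.degrees(np.arctan2(R[0,2],-R[2,2])),2))
E
python3 st.py
```

```text
t 0.57 p [ 0.2032 -0.4565  0.3539] q [-1.152   0.2225  0.2402  1.5894 -0.      1.9938] 
R [[1.0, -0.004, -0.0], [-0.004, -1.0, -0.001], [-0.0, 0.001, -1.0]] F [-0.5427  0.5502 -0.3123] w 0.0852 gf 0.0 tilt -0.02
```

```bash
python3 -c "
from math import *
for i in range(30):
  a=radians(54.4-6*i-0.2); print('[%.2f,%.2f,-0.11,-0.1]'%(.993*cos(a),-.993*sin(a)),end=', ' if i%5<4 else '\n')"
```

```text
[0.58,-0.81,-0.11,-0.1], [0.66,-0.74,-0.11,-0.1], [0.74,-0.67,-0.11,-0.1], [0.80,-0.59,-0.11,-0.1], [0.86,-0.50,-0.11,-0.1]
[0.91,-0.41,-0.11,-0.1], [0.94,-0.31,-0.11,-0.1], [0.97,-0.21,-0.11,-0.1], [0.99,-0.11,-0.11,-0.1], [0.99,-0.00,-0.11,-0.1]
[0.99,0.10,-0.11,-0.1], [0.97,0.20,-0.11,-0.1], [0.95,0.30,-0.11,-0.1], [0.91,0.40,-0.11,-0.1], [0.86,0.49,-0.11,-0.1]
[0.81,0.58,-0.11,-0.1], [0.74,0.66,-0.11,-0.1], [0.67,0.74,-0.11,-0.1], [0.59,0.80,-0.11,-0.1], [0.50,0.86,-0.11,-0.1]
[0.41,0.91,-0.11,-0.1], [0.31,0.94,-0.11,-0.1], [0.21,0.97,-0.11,-0.1], [0.11,0.99,-0.11,-0.1], [0.00,0.99,-0.11,-0.1]
[-0.10,0.99,-0.11,-0.1], [-0.20,0.97,-0.11,-0.1], [-0.30,0.95,-0.11,-0.1], [-0.40,0.91,-0.11,-0.1], [-0.49,0.86,-0.11,-0.1]
```

Emit:
apply_moves(
  commands=[
    [0.58, -0.81, -0.11, -0.1],
    [0.66, -0.74, -0.11, -0.1],
    [0.74, -0.67, -0.11, -0.1],
    [0.8, -0.59, -0.11, -0.1],
    [0.86, -0.5, -0.11, -0.1],
  ],
)

```text
clock: 0.98
eef_pos: [0.2617, -0.3751, 0.3641]
tool_rot: [0.965, 0.261, -0.0, -0.0]
ft_force: [-0.1, -0.5, -0.5]
grip_width: 0.0852
grasp_force: 0.0
```

Emit:
apply_moves(
  commands=[
    [0.91, -0.41, -0.11, -0.1],
    [0.94, -0.31, -0.11, -0.1],
    [0.97, -0.21, -0.11, -0.1],
    [0.99, -0.11, -0.11, -0.1],
    [0.99, 0, -0.11, -0.1],
  ],
)

```text
clock: 1.4
eef_pos: [0.3198, -0.2945, 0.3751]
tool_rot: [0.865, 0.502, -0.0, -0.0]
ft_force: [-0.2, -0.3, 0.6]
grip_width: 0.0853
grasp_force: 0.0
```

Emit:
apply_moves(
  commands=[
    [0.99, 0.1, -0.11, -0.1],
    [0.97, 0.2, -0.11, -0.1],
    [0.95, 0.3, -0.11, -0.1],
    [0.91, 0.4, -0.11, -0.1],
    [0.86, 0.49, -0.11, -0.1],
  ],
)

```text
clock: 1.82
eef_pos: [0.3777, -0.2138, 0.3862]
tool_rot: [0.705, 0.709, -0.0, -0.0]
ft_force: [-0.3, -0.9, 0.6]
grip_width: 0.0853
grasp_force: 0.0
```

Emit:
apply_moves(
  commands=[
    [0.81, 0.58, -0.11, -0.1],
    [0.74, 0.66, -0.11, -0.1],
    [0.67, 0.74, -0.11, -0.1],
    [0.59, 0.8, -0.11, -0.1],
    [0.5, 0.86, -0.11, -0.1],
  ],
)

```text
clock: 2.23
eef_pos: [0.4358, -0.1331, 0.3971]
tool_rot: [0.498, 0.867, -0.0, -0.0]
ft_force: [0.1, -0.1, 0.7]
grip_width: 0.0855
grasp_force: 0.0
```

Emit:
apply_moves(
  commands=[
    [0.41, 0.91, -0.11, -0.1],
    [0.31, 0.94, -0.11, -0.1],
    [0.21, 0.97, -0.11, -0.1],
    [0.11, 0.99, -0.11, -0.1],
    [0, 0.99, -0.11, -0.1],
  ],
)

```text
clock: 2.65
eef_pos: [0.494, -0.0525, 0.4081]
tool_rot: [0.256, 0.967, -0.0, -0.0]
ft_force: [0.2, 0.2, 0.1]
grip_width: 0.0851
grasp_force: 0.0
```

Emit:
apply_moves(
  commands=[
    [-0.1, 0.99, -0.11, -0.1],
    [-0.2, 0.97, -0.11, -0.1],
    [-0.3, 0.95, -0.11, -0.1],
    [-0.4, 0.91, -0.11, -0.1],
    [-0.49, 0.86, -0.11, -0.1],
  ],
)

```text
clock: 3.07
eef_pos: [0.5519, 0.0281, 0.419]
tool_rot: [-0.003, 1.0, -0.0, -0.0]
ft_force: [0.7, 0.8, 0.3]
grip_width: 0.0852
grasp_force: 0.0
```

```bash
python3 st.py
```

```text
t 3.07 p [0.5519 0.0281 0.419 ] q [ 0.0509  0.3614  0.5986  1.8088 -0.      0.0457] 
R [[-1.0, -0.005, 0.001], [-0.005, 1.0, -0.0], [-0.001, -0.0, -1.0]] F [0.7312 0.7673 0.346 ] w 0.0852 gf 0.0 tilt -0.05
```

Emit:
apply_moves(
  commands=[
    [-1, 0, 0, 0],
    [-1, 0, 0, 0],
    [-1, 0, 0, 0],
    [-1, 0, 0, 0],
    [-1, 0, 0, 0],
  ],
)

```text
clock: 3.48
eef_pos: [0.6522, 0.0274, 0.4189]
tool_rot: [-0.0, 1.0, -0.0, -0.0]
ft_force: [0.6, -0.9, 0.8]
grip_width: 0.0855
grasp_force: 0.0
```

Emit:
apply_moves(
  commands=[
    [-1, 0, 0, 0],
    [-1, 0, 0, 0],
    [-1, 0, 0, 0],
    [-1, 0, 0, 0],
    [-1, 0, 0, 0],
  ],
)

```text
clock: 3.9
eef_pos: [0.6503, 0.0233, 0.4217]
tool_rot: [0.0, 1.0, -0.001, -0.027]
ft_force: [-0.4, 0.4, 0.0]
grip_width: 0.0852
grasp_force: 0.0
```

```bash
python3 st.py
```

```text
t 3.9 p [0.6503 0.0233 0.4217] q [ 0.0359  0.7511  1.2751  2.1492 -0.0001  0.036 ] 
R [[-0.999, 0.0, 0.054], [0.0, 1.0, -0.002], [-0.054, -0.002, -0.999]] F [-0.4045  0.4498  0.0433] w 0.0852 gf 0.0 tilt -3.12
```

Emit:
apply_moves(
  commands=[
    [1, 0, 0, 0],
    [1, 0, 0, 0],
    [1, 0, 0, 0],
    [1, 0, 0, 0],
    [1, 0, 0, 0],
  ],
)

```text
clock: 4.32
eef_pos: [0.5487, 0.0233, 0.4279]
tool_rot: [0.0, 1.0, -0.001, -0.027]
ft_force: [0.2, 0.6, -0.3]
grip_width: 0.0851
grasp_force: 0.0
```

Emit:
apply_moves(
  commands=[
    [1, 0, -1, 0],
    [1, 0, -1, 0],
    [1, 0, -1, 0],
    [0, 0, -1, 0],
    [0, 0, -1, 0],
  ],
)

```text
clock: 4.73
eef_pos: [0.492, 0.0235, 0.5268]
tool_rot: [-0.0, 1.0, -0.001, -0.02]
ft_force: [-4.9, 0.2, -6.1]
grip_width: 0.0854
grasp_force: 0.0
```

```bash
python3 st.py
```

```text
t 4.73 p [0.492  0.0235 0.5268] q [0.0474 0.3652 0.9045 2.1501 0.0005 0.0473] 
R [[-0.999, 0.0, 0.04], [-0.0, 1.0, -0.001], [-0.04, -0.001, -0.999]] F [-4.9161  0.1955 -6.0718] w 0.0854 gf 0.0 tilt -2.29
```

Emit:
apply_moves(
  commands=[
    [0, 0, -0.5, 0],
    [0, 0, -0.5, 0],
    [0, 0, -0.5, 0],
    [0, 0, -0.5, 0],
    [0, 0, -0.5, 0],
  ],
)

```text
clock: 5.15
eef_pos: [0.4828, 0.023, 0.5389]
tool_rot: [0.0, 1.0, -0.0, -0.008]
ft_force: [-0.7, -0.0, -0.1]
grip_width: 0.0852
grasp_force: 0.0
```

```bash
python3 st.py
```

```text
t 5.15 p [0.4828 0.023  0.5389] q [0.0472 0.336  0.8981 2.149  0.0005 0.0474] 
R [[-1.0, 0.0, 0.016], [0.0, 1.0, -0.0], [-0.016, -0.0, -1.0]] F [-0.7446 -0.0427 -0.079 ] w 0.0852 gf 0.0 tilt -0.92
```

Emit:
apply_moves(
  commands=[
    [1, 0, -1, 0],
    [1, 0, -1, 0],
    [1, 0, -1, 0],
    [1, 0, -1, 0],
    [1, 0, -1, 0],
  ],
)

```text
clock: 5.57
eef_pos: [0.3713, 0.0224, 0.5829]
tool_rot: [0.0, 1.0, 0.001, 0.02]
ft_force: [0.1, -0.2, 0.5]
grip_width: 0.0853
grasp_force: 0.0
```

```bash
python3 st.py
```

```text
t 5.57 p [0.3713 0.0224 0.5829] q [0.0599 0.086  0.7042 2.1492 0.0004 0.06  ] 
R [[-0.999, 0.0, -0.04], [0.0, 1.0, 0.003], [0.04, 0.003, -0.999]] F [ 0.1235 -0.2088  0.5064] w 0.0853 gf 0.0 tilt 2.28
```

Emit:
apply_moves(
  commands=[
    [0, 0, -1, 0],
    [0, 0, -1, 0],
    [0, 0, -1, 0],
    [0, 0, -1, 0],
    [0, 0, -1, 0],
  ],
)

```text
clock: 5.98
eef_pos: [0.3616, 0.0217, 0.6078]
tool_rot: [0.0, 0.998, 0.003, 0.055]
ft_force: [-0.2, 0.2, -0.1]
grip_width: 0.0856
grasp_force: 0.0
```

Emit:
apply_moves(
  commands=[
    [-1, 0, -1, 0],
    [-1, 0, -1, 0],
    [-1, 0, -1, 0],
    [-1, 0, -1, 0],
    [-1, 0, -1, 0],
  ],
)

```text
clock: 6.4
eef_pos: [0.4352, 0.0202, 0.6316]
tool_rot: [0.0, 0.995, 0.006, 0.1]
ft_force: [0.3, 0.7, -0.4]
grip_width: 0.0855
grasp_force: 0.0
```

```bash
python3 st.py
```

```text
t 6.4 p [0.4352 0.0202 0.6316] q [0.0448 0.1761 0.9545 2.1489 0.0025 0.0453] 
R [[-0.98, 0.001, -0.199], [-0.001, 1.0, 0.011], [0.199, 0.011, -0.98]] F [ 0.2655  0.6507 -0.4333] w 0.0855 gf 0.0 tilt 11.45
```

Emit:
apply_moves(
  commands=[
    [-1, 0, -1, 0],
    [-1, 0, -1, 0],
    [-1, 0, -1, 0],
    [-1, 0, -1, 0],
    [-1, 0, -1, 0],
  ],
)

```text
clock: 6.82
eef_pos: [0.4859, 0.0181, 0.6568]
tool_rot: [0.0, 0.989, 0.008, 0.149]
ft_force: [0.7, -0.3, -0.4]
grip_width: 0.0853
grasp_force: 0.0
```

Emit:
apply_moves(
  commands=[
    [-0.8, 0, -1, 0],
    [-0.8, 0, -1, 0],
    [-0.8, 0, -1, 0],
    [-0.8, 0, -1, 0],
    [-0.8, 0, -1, 0],
  ],
)

```text
clock: 7.23
eef_pos: [0.501, 0.0157, 0.6881]
tool_rot: [0.0, 0.981, 0.009, 0.196]
ft_force: [-0.3, 0.1, 0.6]
grip_width: 0.0851
grasp_force: 0.0
```

```bash
python3 st.py
```

```text
t 7.23 p [0.501  0.0157 0.6881] q [0.0269 0.2884 1.2613 2.1492 0.0078 0.0291] 
R [[-0.923, 0.004, -0.384], [-0.003, 1.0, 0.018], [0.384, 0.018, -0.923]] F [-0.3201  0.05    0.6394] w 0.0851 gf 0.0 tilt 22.58
```

Emit:
apply_moves(
  commands=[
    [0.07, 0, 0.93, 0],
    [0.07, 0, 0.93, 0],
    [0.07, 0, 0.93, 0],
    [0.07, 0, 0.93, 0],
    [0.07, 0, 0.93, 0],
  ],
)

```text
clock: 7.65
eef_pos: [0.5296, 0.0174, 0.5989]
tool_rot: [0.0, 0.981, 0.009, 0.196]
ft_force: [1.0, -0.2, 0.3]
grip_width: 0.0854
grasp_force: 0.0
```

Emit:
apply_moves(
  commands=[
    [0.07, 0, 0.93, 0],
    [0.07, 0, 0.93, 0],
    [0.07, 0, 0.93, 0],
    [0.07, 0, 0.93, 0],
    [0.07, 0, 0.93, 0],
  ],
)

```text
clock: 8.07
eef_pos: [0.559, 0.0191, 0.5103]
tool_rot: [0.0, 0.981, 0.009, 0.196]
ft_force: [-0.1, 0.6, 0.4]
grip_width: 0.0854
grasp_force: 0.0
```

Emit:
apply_moves(
  commands=[
    [0.07, 0, 0.93, 0],
    [0.07, 0, 0.93, 0],
    [0.07, 0, 0.93, 0],
    [0.07, 0, 0.93, 0],
    [0.07, 0, 0.93, 0],
  ],
)

```text
clock: 8.48
eef_pos: [0.5883, 0.0209, 0.4217]
tool_rot: [0.0, 0.981, 0.009, 0.196]
ft_force: [0.2, 0.4, -0.2]
grip_width: 0.086
grasp_force: 0.0
```

Emit:
apply_moves(
  commands=[
    [0.07, 0, 0.93, 0],
    [0.07, 0, 0.93, 0],
    [0.07, 0, 0.93, 0],
    [0.07, 0, 0.93, 0],
    [0.07, 0, 0.93, 0],
  ],
)

```text
clock: 8.9
eef_pos: [0.6175, 0.0225, 0.3331]
tool_rot: [0.0, 0.981, 0.009, 0.196]
ft_force: [-0.4, -1.6, -0.5]
grip_width: 0.0858
grasp_force: 0.0
```

Emit:
apply_moves(
  commands=[
    [0.07, 0, 0.93, 0],
    [0.07, 0, 0.93, 0],
    [0.07, 0, 0.93, 0],
    [0.07, 0, 0.93, 0],
    [0.07, 0, 0.93, 0],
  ],
)

```text
clock: 9.32
eef_pos: [0.6468, 0.0243, 0.2445]
tool_rot: [0.0, 0.981, 0.009, 0.196]
ft_force: [-0.1, 0.1, -0.3]
grip_width: 0.0852
grasp_force: 0.0
```

```bash
python3 st.py
```

```text
t 9.32 p [0.6468 0.0243 0.2445] q [ 0.0356  0.2611 -0.069   0.8467  0.0045  0.0371] 
R [[-0.924, 0.004, -0.383], [-0.003, 1.0, 0.018], [0.384, 0.018, -0.923]] F [-0.0829  0.0804 -0.347 ] w 0.0852 gf 0.0 tilt 22.55
```

Emit:
apply_moves(
  commands=[
    [0.03, 0, 0.9, 0],
    [0.03, 0, 0.9, 0],
    [0.03, 0, 0.9, 0],
    [0.03, 0, 0.9, 0],
    [0.03, 0, 0.9, 0],
  ],
)

```text
clock: 9.73
eef_pos: [0.6786, 0.0259, 0.1602]
tool_rot: [0.0, 0.981, 0.009, 0.196]
ft_force: [0.6, -0.8, -0.2]
grip_width: 0.0854
grasp_force: 0.0
```

Emit:
apply_moves(
  commands=[
    [0.03, 0, 0.9, 0],
    [0.03, 0, 0.9, 0],
    [0.03, 0, 0.9, 0],
    [0.03, 0, 0.7, 0],
    [0.03, 0, 0.7, 0],
  ],
)

```text
clock: 10.15
eef_pos: [0.707, 0.0274, 0.0828]
tool_rot: [0.0, 0.981, 0.009, 0.195]
ft_force: [0.2, -0.1, 0.6]
grip_width: 0.0855
grasp_force: 0.0
```

```bash
python3 st.py
python3 - <<'E'
from h import *
from workcell import bot
a=bot.camera("wrist");b=bot.camera("side")
np.savez("pics/w1.npz",**a)
cv2.imwrite("pics/w1.png",np.hstack([cv2.resize(a["image"],(400,300)),b["image"][180:480,130:530]]))
E
```

```text
t 10.15 p [0.707  0.0274 0.0828] q [ 0.0372  0.521  -0.134   0.5226  0.0038  0.0386] 
R [[-0.924, 0.004, -0.383], [-0.003, 1.0, 0.018], [0.383, 0.018, -0.924]] F [ 0.1644 -0.1082  0.649 ] w 0.0855 gf 0.0 tilt 22.51
```

View pics/w1.png

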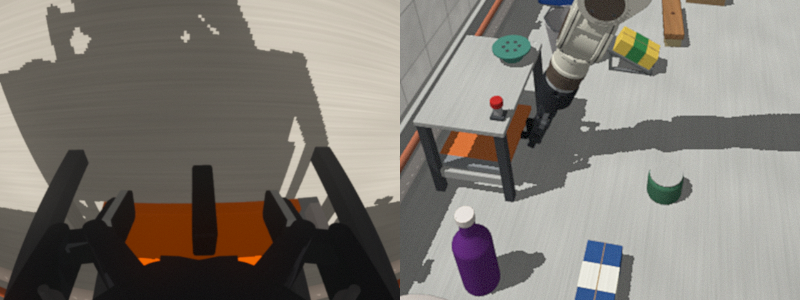

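Emit:
apply_moves(
  commands=[
    [0, 0, 0, 0],
    [0, 0, 0, 0],
    [0, 0, 0, 0],
    [0, 0, 0, 0],
    [0, 0, 0, 0],
  ],
  claw=1,
)

```text
clock: 10.67
eef_pos: [0.707, 0.0275, 0.0848]
tool_rot: [0.0, 0.981, 0.009, 0.196]
ft_force: [0.7, 0.2, 0.8]
grip_width: 0.0251
grasp_force: 0.0
```

Emit:
apply_moves(
  commands=[
    [0, 0, 0, 0],
    [0, 0, 0, 0],
    [0, 0, 0, 0],
    [0, 0, 0, 0],
    [0, 0, 0, 0],
  ],
)

```text
clock: 11.08
eef_pos: [0.7069, 0.0302, 0.0849]
tool_rot: [-0.002, 0.981, 0.011, 0.196]
ft_force: [-2.5, 8.7, 3.6]
grip_width: 0.0131
grasp_force: 58.4
```

Emit:
apply_moves(
  commands=[
    [0.55, 0, -0.23, 0],
    [0.55, 0, -0.23, 0],
    [0.55, 0, -0.23, 0],
    [0.55, 0, -0.23, 0],
    [0.55, 0, -0.23, 0],
  ],
)

```text
clock: 11.5
eef_pos: [0.6491, 0.03, 0.085]
tool_rot: [-0.002, 0.98, 0.011, 0.198]
ft_force: [10.0, 9.5, -7.2]
grip_width: 0.0133
grasp_force: 60.6
```

Emit:
apply_moves(
  commands=[
    [0.55, 0, -0.23, 0],
    [0.55, 0, -0.23, 0],
    [0.55, 0, -0.23, 0],
    [0.55, 0, -0.23, 0],
    [0.55, 0, -0.23, 0],
  ],
)

```text
clock: 11.92
eef_pos: [0.5899, 0.0298, 0.085]
tool_rot: [-0.002, 0.98, 0.011, 0.198]
ft_force: [13.3, 9.9, -12.2]
grip_width: 0.0134
grasp_force: 60.2
```

Emit:
apply_moves(
  commands=[
    [0.37, 0, -0.15, 0],
    [0.37, 0, -0.15, 0],
    [0.37, 0, -0.15, 0],
    [0.37, 0, -0.15, 0],
    [0.2, 0, -0.08, 0],
  ],
)

```text
clock: 12.33
eef_pos: [0.554, 0.0296, 0.085]
tool_rot: [-0.002, 0.98, 0.011, 0.198]
ft_force: [15.3, 10.3, -11.7]
grip_width: 0.0133
grasp_force: 60.5
```

```bash
python3 st.py
```

```text
t 12.33 p [0.554  0.0296 0.085 ] q [ 0.052   0.2683 -0.544   0.3589  0.0028  0.0491] 
R [[-0.922, 0.001, -0.388], [-0.008, 1.0, 0.022], [0.388, 0.023, -0.921]] F [ 15.2517  10.304  -11.7134] w 0.0133 gf 60.5 tilt 22.85
```

Emit:
apply_moves(
  commands=[
    [0.1, 0, -0.03, 0],
    [0.1, 0, -0.03, 0],
    [0.1, 0, -0.03, 0],
    [0.1, 0, -0.03, 0],
    [0.05, 0, -0.02, 0],
  ],
)

```text
clock: 12.75
eef_pos: [0.5467, 0.0296, 0.085]
tool_rot: [-0.002, 0.98, 0.011, 0.2]
ft_force: [23.3, 10.6, -20.7]
grip_width: 0.013
grasp_force: 59.2
```

```bash
python3 st.py
python3 - <<'E'
from h import *
from workcell import bot
T=bot.camera("top");
for c in blobs(T["image"],(0,150,80),(8,255,255),(190,140,220,190),10): r=cv2.minAreaRect(c);print(r,cv2.boundingRect(c), cast(T,r[0],.248),cast(T,r[0],.236))
E
```

```text
t 12.75 p [0.5467 0.0296 0.085 ] q [ 0.0529  0.2552 -0.5651  0.3476  0.0023  0.0502] 
R [[-0.92, 0.001, -0.392], [-0.008, 1.0, 0.022], [0.391, 0.023, -0.92]] F [ 23.3112  10.596  -20.7268] w 0.013 gf 59.2 tilt 23.05
((206.00003051757812, 167.50001525878906), (10.60660171508789, 9.192387580871582), 45.0) (201, 163, 11, 11) [0.7387 0.1189 0.248 ] [0.7418 0.1218 0.236 ]
```

Emit:
apply_moves(
  commands=[
    [-0.08, 0, 0.06, 0],
    [-0.05, 0, 0.04, 0],
    [0, 0, 0, 0],
    [0, 0, 0, 0],
    [0, 0, 0, 0],
  ],
)

```text
clock: 13.22
eef_pos: [0.5501, 0.0296, 0.0849]
tool_rot: [-0.002, 0.98, 0.011, 0.2]
ft_force: [12.2, 10.0, -6.3]
grip_width: 0.013
grasp_force: 61.2
```

Emit:
apply_moves(
  commands=[
    [0, 0, 0, 0],
    [0, 0, 0, 0],
    [0, 0, 0, 0],
    [0, 0, 0, 0],
    [0, 0, 0, 0],
  ],
  claw=0,
)

```text
clock: 13.63
eef_pos: [0.5446, 0.0267, 0.082]
tool_rot: [0.001, 0.981, 0.009, 0.195]
ft_force: [-1.2, -0.3, -0.7]
grip_width: 0.0733
grasp_force: 0.0
```

Emit:
apply_moves(
  commands=[
    [0, 0, -0.5, 0],
    [0, 0, -1, 0],
    [0, 0, -1, 0],
    [0, 0, -1, 0],
    [0, 0, -1, 0],
  ],
)

```text
clock: 14.05
eef_pos: [0.5096, 0.0251, 0.1664]
tool_rot: [0.001, 0.981, 0.009, 0.195]
ft_force: [-0.1, 1.0, 0.4]
grip_width: 0.0851
grasp_force: 0.0
```

```bash
python3 st.py
python3 - <<'E'
from h import *
from workcell import bot
T=bot.camera("top");np.savez("pics/t2.npz",**T)
for c in blobs(T["image"],(0,150,80),(8,255,255),(190,140,220,190),10): r=cv2.minAreaRect(c);print(r[0])
for c in blobs(T["image"],(3,150,80),(18,255,255),(180,178,330,260),50): r=cv2.minAreaRect(c);print(r,np.array([cast(T,p,.06) for p in cv2.boxPoints(r)]))
E
```

```text
t 14.05 p [0.5096 0.0251 0.1664] q [ 0.0498  0.0707 -0.524   0.583  -0.0011  0.0506] 
R [[-0.924, 0.005, -0.383], [-0.003, 1.0, 0.018], [0.383, 0.018, -0.924]] F [-0.0842  0.9585  0.3796] w 0.0851 gf 0.0 tilt 22.5
(206.00003051757812, 167.50001525878906)
((260.0, 217.5), (59.0, 68.0), 90.0) [[ 0.7351  0.1124  0.06  ]
 [ 0.7357 -0.0564  0.06  ]
 [ 0.5885 -0.0574  0.06  ]
 [ 0.5882  0.1093  0.06  ]]
```

Emit:
apply_moves(
  commands=[
    [-0.38, 0, -0.98, 0],
    [-0.38, 0, -0.98, 0],
    [-0.38, 0, -0.98, 0],
    [-0.38, 0, -0.98, 0],
    [-0.38, 0, -0.98, 0],
  ],
)

```text
clock: 14.52
eef_pos: [0.5074, 0.0232, 0.2716]
tool_rot: [0.0, 0.981, 0.009, 0.195]
ft_force: [0.8, -0.1, 0.5]
grip_width: 0.0853
grasp_force: 0.0
```

Emit:
apply_moves(
  commands=[
    [-0.38, 0, -0.98, 0],
    [-0.38, 0, -0.98, 0],
    [-0.38, 0, -0.98, 0],
    [-0.38, 0, -0.98, 0],
    [-0.38, 0, -0.98, 0],
  ],
)

```text
clock: 14.93
eef_pos: [0.505, 0.0213, 0.3766]
tool_rot: [0.0, 0.981, 0.009, 0.195]
ft_force: [-0.9, -0.5, -0.3]
grip_width: 0.0851
grasp_force: 0.0
```

Emit:
apply_moves(
  commands=[
    [-0.38, 0, -0.98, 0],
    [-0.38, 0, -0.98, 0],
    [-0.38, 0, -0.98, 0],
    [-0.38, 0, -0.98, 0],
    [-0.38, 0, -0.98, 0],
  ],
)

```text
clock: 15.35
eef_pos: [0.5025, 0.0193, 0.4817]
tool_rot: [0.0, 0.981, 0.009, 0.195]
ft_force: [0.9, -0.1, -0.0]
grip_width: 0.0853
grasp_force: 0.0
```

Emit:
apply_moves(
  commands=[
    [-0.38, 0, -0.98, 0],
    [-0.38, 0, -0.98, 0],
    [-0.38, 0, -0.98, 0],
    [-0.38, 0, -0.98, 0],
    [-0.38, 0, -0.98, 0],
  ],
)

```text
clock: 15.77
eef_pos: [0.5, 0.0174, 0.5868]
tool_rot: [0.0, 0.981, 0.009, 0.195]
ft_force: [0.9, 0.6, 0.7]
grip_width: 0.0856
grasp_force: 0.0
```

```bash
python3 st.py
```

```text
t 15.77 p [0.5    0.0174 0.5868] q [0.0314 0.0426 0.5788 1.7134 0.0059 0.0335] 
R [[-0.924, 0.004, -0.383], [-0.003, 1.0, 0.018], [0.383, 0.018, -0.923]] F [0.9186 0.5525 0.6814] w 0.0856 gf 0.0 tilt 22.53
```

```bash
cat > fk.py <<'E'
from h import *
D=[((.2032,-.4565,.3539),(.2225,.2402,1.5894)),((.2031,-.4563,.2524),(.2414,.0037,1.3352)),((.5519,.0281,.419),(.3614,.5986,1.8088)),((.6503,.0233,.4217),(.7511,1.2751,2.1492)),((.492,.0235,.5268),(.3652,.9045,2.1501)),((.4828,.023,.5389),(.336,.8981,2.149)),((.3713,.0224,.5829),(.086,.7042,2.1492)),((.4352,.0202,.6316),(.1761,.9545,2.1489)),((.501,.0157,.6881),(.2884,1.2613,2.1492)),((.6468,.0243,.2445),(.2611,-.069,.8467)),((.707,.0274,.0828),(.521,-.134,.5226)),((.5096,.0251,.1664),(.0707,-.524,.583)),((.5,.0174,.5868),(.0426,.5788,1.7134))]
def row(q):
    a,b,c=q[0],q[0]-q[1],q[0]-q[1]+q[2]
    s=np.sin;k=np.cos
    return np.array([[1,0,s(a),k(a),s(b),k(b),s(c),k(c)],[0,1,k(a),-s(a),k(b),-s(b),k(c),-s(c)]])
A=np.vstack([row(q) for p,q in D]);y=np.hstack([[np.hypot(p[0],p[1]),p[2]] for p,q in D])
X,res,rk,sv=np.linalg.lstsq(A,y,rcond=None)
if __name__=="__main__":
    print(X,rk,np.abs(A@X-y).max())
def fk(q): r=row(q)@X; return np.array([r[0],r[1],q[0]-q[1]+q[2]])
LO=np.array([-1.05,-1.09,-1.99]);HI=np.array([1.87,1.28,2.149])
from scipy.optimize import least_squares
def opt(q,t,w):
    return least_squares(lambda v:(fk(v)-t)*[1,1,w],np.clip(q,LO+1e-4,HI-1e-4),bounds=(LO,HI)).x
def run(q,rows,w,stepfn=opt):
    for r in rows:
        f=fk(q);p=f[2];tz=np.array([np.cos(p),-np.sin(p)]);tx=np.array([-np.sin(p),-np.cos(p)])
        d=.02*(r[0]*tx+r[1]*tz);q=stepfn(q,f+[d[0],d[1],0],w)
    return q
E
python3 fk.py
python3 - <<'E'
from fk import *
# (r) tool-row tx,tz ; experiments
q0=opt([.72,1.2,2.1],np.array([.6528,.4189,np.pi/2]),1)
E=[(q0,[[-1,0]]*5,(.6507,.4217,93.12)),((.3652,.9045,2.149),[[0,-.5]]*5,(.4833,.5389,90.92)),((.336,.8981,2.149),[[1,-1]]*5,(.372,.5829,87.72)),((.1761,.9545,2.1489),[[-1,-1]]*5+[[-.8,-1]]*5,(.5012,.6881,67.42))]
for w in(.05,.15,.3,.5,1,1.5):
    print(w)
    for q,r,e in E:
        f=fk(run(np.array(q),r,w));print("  ",f[:2],np.degrees(f[2]),e)
E
```

```text
[ 0.0001  0.2409  0.4933 -0.      0.008   0.3914 -0.      0.383 ] 8 6.572459999532043e-05
0.05
   [0.7513 0.4238] 78.6558129080671 (0.6507, 0.4217, 93.12)
   [0.4921 0.5758] 84.91271342973984 (0.4833, 0.5389, 90.92)
   [0.3775 0.6313] 79.68911421545072 (0.372, 0.5829, 87.72)
   [0.4842 0.8805] 35.10489637257743 (0.5012, 0.6881, 67.42)
0.15
   [0.7435 0.4163] 80.48679683559217 (0.6507, 0.4217, 93.12)
   [0.4904 0.5701] 85.85622745949999 (0.4833, 0.5389, 90.92)
   [0.3768 0.6229] 81.05420880311284 (0.372, 0.5829, 87.72)
   [0.487 0.842] 41.273673398408754 (0.5012, 0.6881, 67.42)
0.3
   [0.729  0.4029] 83.92806701098603 (0.6507, 0.4217, 93.12)
   [0.4869 0.5584] 87.79495671224458 (0.4833, 0.5389, 90.92)
   [0.3751 0.6053] 83.96201925908434 (0.372, 0.5829, 87.72)
   [0.4905 0.7677] 53.8111269334894 (0.5012, 0.6881, 67.42)
0.5
   [0.717  0.3923] 86.78031090326552 (0.6507, 0.4217, 93.12)
   [0.4835 0.5472] 89.65826858804847 (0.4833, 0.5389, 90.92)
   [0.3734 0.5879] 86.85554197777748 (0.372, 0.5829, 87.72)
   [0.4972 0.7059] 64.6059902964548 (0.5012, 0.6881, 67.42)
1
   [0.7078 0.3843] 89.00470588140581 (0.6507, 0.4217, 93.12)
   [0.4804 0.537 ] 91.36529915457328 (0.4833, 0.5389, 90.92)
   [0.3716 0.572 ] 89.55309747311077 (0.372, 0.5829, 87.72)
   [0.5038 0.6459] 73.76574673153446 (0.5012, 0.6881, 67.42)
1.5
   [0.7056 0.3825] 89.538024780208 (0.6507, 0.4217, 93.12)
   [0.4795 0.5343] 91.81919256031102 (0.4833, 0.5389, 90.92)
   [0.3711 0.5678] 90.27294241288338 (0.372, 0.5829, 87.72)
   [0.5039 0.6294] 76.26910241933366 (0.5012, 0.6881, 67.42)
```

```bash
cat > dls.py <<'E'
from fk import *
def J(q):
    h=1e-6;return np.array([(fk(q+h*e)-fk(q-h*e))/(2*h) for e in np.eye(3)]).T
def mk(N,lam,mx):
    def step(q,t,w):
        W=np.array([1,1,w])
        for _ in range(N):
            e=(t-fk(q))*W
            if np.abs(e).max()<1e-6: break
            j=J(q)*W[:,None]
            dq=j.T@np.linalg.solve(j@j.T+lam**2*np.eye(3),e)
            m=np.abs(dq).max()
            if m>mx: dq*=mx/m
            q=np.clip(q+dq,LO,HI)
        return q
    return step
q0=opt([.72,1.2,2.1],np.array([.6528,.4189,np.pi/2]),1)
E=[(q0,[[-1,0]]*5,(.6507,.4217,93.12)),((.3652,.9045,2.149),[[0,-.5]]*5,(.4833,.5389,90.92)),((.336,.8981,2.149),[[1,-1]]*5,(.372,.5829,87.72)),((.1761,.9545,2.1489),[[-1,-1]]*5+[[-.8,-1]]*5,(.5012,.6881,67.42))]
E
python3 - <<'E'
from dls import *
print(q0)
R=[]
for N in(1,2,3,5,10,20,50,100,200):
  for lam in(.001,.01,.03,.05,.1,.2):
    for w in(.2,.3,.5,1.):
      s=mk(N,lam,10.);c=0;o=[]
      for q,r,e in E:
        f=fk(run(np.array(q),r,w,s));f[2]=np.degrees(f[2]);o.append(f);c+=np.linalg.norm((f-e)*[100,100,1])
      R.append((c,N,lam,w,o))
R.sort(key=lambda x:x[0])
for r in R[:6]: print(r[:4],np.round(r[4],3).tolist())
E
```

```text
[0.6535 1.0806 1.9979]
(np.float64(22.076757997499566), 1, 0.2, 1.0) [[0.7, 0.384, 88.9], [0.502, 0.551, 88.153], [0.442, 0.613, 81.253], [0.511, 0.685, 67.486]]
(np.float64(25.438771603783145), 2, 0.2, 0.5) [[0.716, 0.392, 86.467], [0.507, 0.557, 86.863], [0.432, 0.618, 80.736], [0.507, 0.689, 67.042]]
(np.float64(26.04724055001638), 3, 0.2, 0.5) [[0.716, 0.389, 87.234], [0.512, 0.559, 86.364], [0.429, 0.617, 80.937], [0.513, 0.682, 67.786]]
(np.float64(26.457097101622338), 5, 0.2, 0.5) [[0.712, 0.382, 88.58], [0.517, 0.56, 85.85], [0.426, 0.616, 81.163], [0.518, 0.677, 68.361]]
(np.float64(26.477374522346025), 200, 0.2, 0.5) [[0.707, 0.371, 90.633], [0.521, 0.561, 85.474], [0.425, 0.616, 81.293], [0.52, 0.674, 68.62]]
(np.float64(26.478178405844083), 100, 0.2, 0.5) [[0.707, 0.371, 90.629], [0.521, 0.561, 85.474], [0.425, 0.616, 81.293], [0.52, 0.674, 68.62]]
```

Emit:
apply_moves(
  commands=[
    [-1, 0, 0, 0],
    [-1, 0, 0, 0],
    [-1, 0, 0, 0],
    [-1, 0, 0.4, 0],
    [-1, 0, 0.4, 0],
  ],
)

```text
clock: 16.18
eef_pos: [0.5995, 0.0172, 0.6103]
tool_rot: [0.0, 0.981, 0.009, 0.196]
ft_force: [-0.3, -0.0, 0.8]
grip_width: 0.0856
grasp_force: 0.0
```

```bash
python3 st.py
```

```text
t 16.18 p [0.5995 0.0172 0.6103] q [0.0248 0.3192 1.0066 1.8629 0.0085 0.0274] 
R [[-0.923, 0.005, -0.385], [-0.003, 1.0, 0.018], [0.385, 0.018, -0.923]] F [-0.2655 -0.0327  0.8214] w 0.0856 gf 0.0 tilt 22.63
```

Emit:
apply_moves(
  commands=[
    [-1, 0, 0.6, 0],
    [-1, 0, 0.6, 0],
    [-1, 0, 0.6, 0],
    [-1, 0, 0.6, 0],
    [-1, 0, 0.6, 0],
  ],
)

```text
clock: 16.6
eef_pos: [0.7024, 0.0176, 0.5718]
tool_rot: [0.001, 0.979, 0.009, 0.203]
ft_force: [-0.1, -0.5, 0.2]
grip_width: 0.0851
grasp_force: 0.0
```

```bash
python3 st.py
```

```text
t 16.6 p [0.7024 0.0176 0.5718] q [0.0211 0.5558 1.2728 1.8782 0.0099 0.0243] 
R [[-0.917, 0.005, -0.398], [-0.003, 1.0, 0.019], [0.398, 0.018, -0.917]] F [-0.1183 -0.4744  0.2484] w 0.0851 gf 0.0 tilt 23.45
```

Run:
```python
from fk import *
w=.5
q=np.array([.5558,1.2728,1.8782])
# target start poses near folded limit, tilt 23.4 -> pitch 66.6deg
for x,z in((.30,.12),(.34,.12),(.30,.2),(.26,.25),(.34,.25),(.3,.3)):
    q=opt([-.3,-.9,.5],np.array([x,z,np.radians(66.6)]),5);f=fk(q);print("start",x,z,"q",q,"f",f[:2],np.degrees(f[2]))
    for r in([1,0],[1,1],[1,.5],[1,-.5],[1,-1]):
        g=[];qq=q
        for k in range(5):
            qq=run(qq,[r]*5,w);f=fk(qq);g.append((round(f[0],3),round(f[1],3),round(np.degrees(f[2]),1)))
        print("   ",r,g,qq)
```

```text
start 0.3 0.12 q [-0.3435 -1.004   0.502 ] f [0.3  0.12] 66.60000001227483
    [1, 0] [(np.float64(0.22), np.float64(0.111), np.float64(68.6)), (np.float64(0.134), np.float64(0.12), np.float64(70.6)), (np.float64(0.071), np.float64(0.111), np.float64(73.8)), (np.float64(0.035), np.float64(0.102), np.float64(79.3)), (np.float64(-0.002), np.float64(0.097), np.float64(84.8))] [-1.05   -1.09    1.4408]
    [1, 1] [(np.float64(0.291), np.float64(0.043), np.float64(72.1)), (np.float64(0.291), np.float64(-0.034), np.float64(79.0)), (np.float64(0.274), np.float64(-0.133), np.float64(85.0)), (np.float64(0.223), np.float64(-0.249), np.float64(88.8)), (np.float64(0.132), np.float64(-0.355), np.float64(89.4))] [ 1.6978 -1.0695 -1.2061]
    [1, 0.5] [(np.float64(0.256), np.float64(0.083), np.float64(70.5)), (np.float64(0.219), np.float64(0.075), np.float64(75.9)), (np.float64(0.172), np.float64(0.077), np.float64(80.6)), (np.float64(0.11), np.float64(0.09), np.float64(84.0)), (np.float64(0.024), np.float64(0.1), np.float64(85.3))] [-0.9308 -1.09    1.3294]
    [1, -0.5] [(np.float64(0.188), np.fl
[... 8531 characters left out ...]
64(80.9))] [-1.05   -1.09    1.3728]
    [1, -0.5] [(np.float64(0.188), np.float64(0.306), np.float64(66.6)), (np.float64(0.077), np.float64(0.312), np.float64(66.6)), (np.float64(0.013), np.float64(0.352), np.float64(71.4)), (np.float64(-0.062), np.float64(0.402), np.float64(75.1)), (np.float64(-0.074), np.float64(0.41), np.float64(75.6))] [-1.05   -0.2199  2.149 ]
    [1, -1] [(np.float64(0.169), np.float64(0.352), np.float64(66.6)), (np.float64(0.037), np.float64(0.404), np.float64(66.6)), (np.float64(-0.067), np.float64(0.462), np.float64(67.2)), (np.float64(-0.066), np.float64(0.477), np.float64(64.7)), (np.float64(-0.066), np.float64(0.493), np.float64(62.3))] [-1.05    0.0124  2.149 ]
```

Emit:
apply_moves(
  commands=[
    [1, -0.03, 0.35, 0],
    [1, -0.03, 0.35, 0],
    [1, -0.03, 0.35, 0],
    [1, -0.03, 0.35, 0],
    [1, -0.03, 0.35, 0],
  ],
)

```text
clock: 17.02
eef_pos: [0.6269, 0.0158, 0.506]
tool_rot: [0.001, 0.979, 0.01, 0.205]
ft_force: [0.5, -0.8, 0.8]
grip_width: 0.0854
grasp_force: 0.0
```

Emit:
apply_moves(
  commands=[
    [1, -0.03, 0.35, 0],
    [1, -0.03, 0.35, 0],
    [1, -0.03, 0.35, 0],
    [1, -0.03, 0.35, 0],
    [1, -0.03, 0.35, 0],
  ],
)

```text
clock: 17.43
eef_pos: [0.5493, 0.014, 0.434]
tool_rot: [0.001, 0.979, 0.01, 0.205]
ft_force: [0.1, -0.1, -0.6]
grip_width: 0.0855
grasp_force: 0.0
```

Emit:
apply_moves(
  commands=[
    [1, -0.03, 0.35, 0],
    [1, -0.03, 0.35, 0],
    [1, -0.03, 0.35, 0],
    [1, -0.03, 0.35, 0],
    [1, -0.03, 0.35, 0],
  ],
)

```text
clock: 17.85
eef_pos: [0.4719, 0.0121, 0.3617]
tool_rot: [0.0, 0.979, 0.01, 0.205]
ft_force: [0.1, -1.0, 0.0]
grip_width: 0.0852
grasp_force: 0.0
```

Emit:
apply_moves(
  commands=[
    [1, -0.03, 0.35, 0],
    [1, -0.03, 0.35, 0],
    [1, -0.03, 0.35, 0],
    [1, -0.03, 0.35, 0],
    [1, -0.03, 0.35, 0],
  ],
)

```text
clock: 18.27
eef_pos: [0.3945, 0.0103, 0.2894]
tool_rot: [0.001, 0.979, 0.01, 0.205]
ft_force: [-0.8, 0.1, -0.1]
grip_width: 0.0853
grasp_force: 0.0
```

Emit:
apply_moves(
  commands=[
    [1, -0.03, 0.35, 0],
    [1, -0.03, 0.35, 0],
    [1, -0.03, 0.35, 0],
    [1, -0.03, 0.5, 0],
    [1, -0.03, 0.5, 0],
  ],
)

```text
clock: 18.68
eef_pos: [0.3197, 0.0085, 0.2118]
tool_rot: [0.0, 0.979, 0.01, 0.206]
ft_force: [-0.8, 0.3, -0.2]
grip_width: 0.0853
grasp_force: 0.0
```

```bash
python3 st.py
```

```text
t 18.68 p [0.3197 0.0085 0.2118] q [ 0.0161 -0.4279 -0.7797  0.8042  0.012   0.0196] 
R [[-0.915, 0.005, -0.403], [-0.003, 1.0, 0.019], [0.403, 0.018, -0.915]] F [-0.7883  0.2948 -0.2336] w 0.0853 gf 0.0 tilt 23.76
```

Emit:
apply_moves(
  commands=[
    [1, 0, 0.8, 0],
    [1, 0, 0.8, 0],
    [1, 0, 0.8, 0],
    [1, 0, 0.8, 0],
    [1, 0, 0.8, 0],
  ],
)

```text
clock: 19.1
eef_pos: [0.2626, 0.0105, 0.1033]
tool_rot: [0.001, 0.979, 0.009, 0.202]
ft_force: [-75.9, -3.5, -37.1]
grip_width: 0.0854
grasp_force: 0.0
```

Emit:
apply_moves(
  commands=[
    [1, 0, 0.7, 0],
    [1, 0, 0.7, 0],
    [1, 0, 0.7, 0],
    [1, 0, 0.7, 0],
    [1, 0, 0.7, 0],
  ],
)

```text
clock: 19.52
eef_pos: [0.2437, 0.0151, 0.087]
tool_rot: [0.0, 0.987, 0.007, 0.162]
ft_force: [-0.2, -0.8, -0.1]
grip_width: 0.0854
grasp_force: 0.0
```

```bash
python3 st.py
```

```text
t 19.52 p [0.2437 0.0151 0.087 ] q [ 0.0727 -0.3727 -1.0873  0.5297 -0.0093  0.0721] 
R [[-0.947, 0.003, -0.32], [-0.001, 1.0, 0.014], [0.321, 0.014, -0.947]] F [-0.1557 -0.7608 -0.1113] w 0.0854 gf 0.0 tilt 18.7
```

Emit:
apply_moves(
  commands=[
    [1, 0, 0.7, 0],
    [1, 0, 0.7, 0],
    [1, 0, 0.7, 0],
    [1, 0, 0.7, 0],
    [1, 0, 0.7, 0],
  ],
)

```text
clock: 19.93
eef_pos: [0.2197, 0.0228, 0.0756]
tool_rot: [0.001, 0.992, 0.003, 0.125]
ft_force: [0.6, 0.9, -0.7]
grip_width: 0.0853
grasp_force: 0.0
```

Emit:
apply_moves(
  commands=[
    [1, 0, 0.6, 0],
    [1, 0, 0.6, 0],
    [1, 0, 0.6, 0],
    [1, 0, 0.6, 0],
    [1, 0, 0.6, 0],
  ],
)

```text
clock: 20.35
eef_pos: [0.1809, 0.0347, 0.0759]
tool_rot: [0.002, 0.996, -0.003, 0.092]
ft_force: [0.0, -0.5, 0.5]
grip_width: 0.0853
grasp_force: 0.0
```

```bash
python3 st.py
```

```text
t 20.35 p [0.1809 0.0347 0.0759] q [ 0.2754 -0.3953 -1.0869  0.7033 -0.0562  0.2736] 
R [[-0.983, 0.003, -0.183], [0.004, 1.0, -0.006], [0.183, -0.007, -0.983]] F [ 0.0486 -0.5382  0.5258] w 0.0853 gf 0.0 tilt 10.57
```

Emit:
apply_moves(
  commands=[
    [0.9, -0.3, 0.9, 0],
    [0.9, -0.3, 0.9, 0],
    [0.9, -0.3, 0.9, 0],
    [0.9, -0.3, 0.9, 0],
    [0.9, -0.3, 0.9, 0],
  ],
)

```text
clock: 20.77
eef_pos: [0.1595, 0.018, 0.0707]
tool_rot: [0.003, 0.998, -0.011, 0.056]
ft_force: [-0.4, 0.2, -0.9]
grip_width: 0.0856
grasp_force: 0.0
```

```bash
python3 st.py
```

```text
t 20.77 p [0.1595 0.018  0.0707] q [ 0.1859 -0.3833 -1.0868  0.7602 -0.0418  0.1888] 
R [[-0.994, 0.004, -0.113], [0.006, 1.0, -0.021], [0.113, -0.021, -0.993]] F [-0.3601  0.1552 -0.9118] w 0.0856 gf 0.0 tilt 6.47
```

Emit:
apply_moves(
  commands=[
    [0.9, -0.1, 1, 0],
    [0.9, -0.1, 1, 0],
    [0.9, -0.1, 1, 0],
    [0.9, -0.1, 1, 0],
    [0.9, -0.1, 1, 0],
  ],
)

```text
clock: 21.18
eef_pos: [0.1367, 0.0217, 0.0652]
tool_rot: [0.003, 1.0, -0.018, 0.022]
ft_force: [0.3, -0.3, -0.6]
grip_width: 0.0854
grasp_force: 0.0
```

```bash
python3 st.py
```

```text
t 21.18 p [0.1367 0.0217 0.0652] q [ 0.249  -0.3547 -1.0868  0.8056 -0.0448  0.2543] 
R [[-0.999, 0.005, -0.043], [0.007, 0.999, -0.035], [0.043, -0.035, -0.998]] F [ 0.3137 -0.2541 -0.5965] w 0.0854 gf 0.0 tilt 2.47
```

Emit:
apply_moves(
  commands=[
    [0, -1, 0, 0],
    [0, -1, 0, 0],
    [0.8, -0.1, 1, 0],
    [0.8, -0.1, 1, 0],
    [0.8, -0.1, 1, 0],
  ],
)

```text
clock: 21.6
eef_pos: [0.1256, -0.0299, 0.0648]
tool_rot: [0.004, 1.0, -0.014, 0.002]
ft_force: [0.4, -0.3, 0.3]
grip_width: 0.0854
grasp_force: 0.0
```

```bash
python3 st.py
```

```text
t 21.6 p [ 0.1256 -0.0299  0.0648] q [-0.1737 -0.3546 -1.0868  0.8288 -0.0277 -0.1663] 
R [[-1.0, 0.008, -0.005], [0.008, 1.0, -0.029], [0.005, -0.029, -1.0]] F [ 0.4257 -0.3372  0.2996] w 0.0854 gf 0.0 tilt 0.28
```

```bash
cat > seq.py <<'E'
import sys
from math import *
# seq n dx dy dz phi0 rollunits_per_row : world metres total
n,dx,dy,dz,p,r=int(sys.argv[1]),*map(float,sys.argv[2:7])
for i in range(n):
    a=radians(p-60*r*i);x,y,z=[v/n/.02 for v in(dx,dy,dz)]
    print('[%.2f, %.2f, %.2f, %.2f]'%(x*cos(a)+y*sin(a),x*sin(a)-y*cos(a),-z,r),end=', ' if i%5<4 else '\n')
E
python3 seq.py 15 .198 .168 .115 179.5 -0.1; echo; python3 seq.py 10 .198 .168 0 269.5 0
```

```text
[-0.66, 0.57, -0.38, -0.10], [-0.71, 0.49, -0.38, -0.10], [-0.76, 0.42, -0.38, -0.10], [-0.80, 0.34, -0.38, -0.10], [-0.83, 0.25, -0.38, -0.10]
[-0.85, 0.16, -0.38, -0.10], [-0.86, 0.07, -0.38, -0.10], [-0.87, -0.02, -0.38, -0.10], [-0.86, -0.11, -0.38, -0.10], [-0.84, -0.20, -0.38, -0.10]
[-0.82, -0.28, -0.38, -0.10], [-0.78, -0.37, -0.38, -0.10], [-0.74, -0.45, -0.38, -0.10], [-0.69, -0.52, -0.38, -0.10], [-0.63, -0.59, -0.38, -0.10]

[-0.85, -0.98, -0.00, 0.00], [-0.85, -0.98, -0.00, 0.00], [-0.85, -0.98, -0.00, 0.00], [-0.85, -0.98, -0.00, 0.00], [-0.85, -0.98, -0.00, 0.00]
[-0.85, -0.98, -0.00, 0.00], [-0.85, -0.98, -0.00, 0.00], [-0.85, -0.98, -0.00, 0.00], [-0.85, -0.98, -0.00, 0.00], [-0.85, -0.98, -0.00, 0.00]
```

Emit:
apply_moves(
  commands=[
    [-0.66, 0.57, -0.38, -0.1],
    [-0.71, 0.49, -0.38, -0.1],
    [-0.76, 0.42, -0.38, -0.1],
    [-0.8, 0.34, -0.38, -0.1],
    [-0.83, 0.25, -0.38, -0.1],
  ],
)

```text
clock: 22.02
eef_pos: [0.192, 0.0285, 0.1019]
tool_rot: [-0.258, 0.966, -0.015, -0.001]
ft_force: [-0.0, -1.1, -0.4]
grip_width: 0.0855
grasp_force: 0.0
```

Emit:
apply_moves(
  commands=[
    [-0.85, 0.16, -0.38, -0.1],
    [-0.86, 0.07, -0.38, -0.1],
    [-0.87, -0.02, -0.38, -0.1],
    [-0.86, -0.11, -0.38, -0.1],
    [-0.84, -0.2, -0.38, -0.1],
  ],
)

```text
clock: 22.43
eef_pos: [0.2577, 0.0857, 0.1385]
tool_rot: [-0.5, 0.866, -0.014, -0.005]
ft_force: [0.2, -0.7, -0.4]
grip_width: 0.0853
grasp_force: 0.0
```

Emit:
apply_moves(
  commands=[
    [-0.82, -0.28, -0.38, -0.1],
    [-0.78, -0.37, -0.38, -0.1],
    [-0.74, -0.45, -0.38, -0.1],
    [-0.69, -0.52, -0.38, -0.1],
    [-0.63, -0.59, -0.38, -0.1],
  ],
)

```text
clock: 22.85
eef_pos: [0.3231, 0.143, 0.175]
tool_rot: [-0.707, 0.707, -0.012, -0.009]
ft_force: [-0.4, -0.1, -0.7]
grip_width: 0.0857
grasp_force: 0.0
```

Emit:
apply_moves(
  commands=[
    [-0.85, -0.98, 0, 0],
    [-0.85, -0.98, 0, 0],
    [-0.85, -0.98, 0, 0],
    [-0.85, -0.98, 0, 0],
    [-0.85, -0.98, 0, 0],
  ],
)

```text
clock: 23.27
eef_pos: [0.4218, 0.2277, 0.1725]
tool_rot: [-0.705, 0.709, -0.012, -0.009]
ft_force: [-0.3, -0.8, -0.8]
grip_width: 0.0856
grasp_force: 0.0
```

```bash
python3 st.py
```

```text
t 23.27 p [0.4218 0.2277 0.1725] q [ 0.5116  0.2606 -0.1868  1.1343 -0.0283 -1.0535] 
R [[-0.006, -1.0, 0.03], [-1.0, 0.005, -0.005], [0.004, -0.03, -1.0]] F [-0.3263 -0.8101 -0.7744] w 0.0856 gf 0.0 tilt 0.25
```

Emit:
apply_moves(
  commands=[
    [-0.79, -1, 0, 0],
    [-0.79, -1, 0, 0],
    [-0.79, -1, 0, 0],
    [-0.79, -1, 0, 0],
    [-0.79, -1, 0, 0],
  ],
)

```text
clock: 23.68
eef_pos: [0.5222, 0.3061, 0.1704]
tool_rot: [-0.705, 0.709, -0.012, -0.009]
ft_force: [0.4, -0.3, 0.7]
grip_width: 0.0856
grasp_force: 0.0
```

Emit:
apply_moves(
  commands=[
    [-0.03, 0, 0.8, 0],
    [-0.03, 0, 0.8, 0],
    [-0.03, 0, 0.8, 0],
    [-0.03, 0, 0.8, 0],
    [-0.03, 0, 0.8, 0],
  ],
)

```text
clock: 24.1
eef_pos: [0.5217, 0.3059, 0.0897]
tool_rot: [-0.705, 0.709, -0.012, -0.009]
ft_force: [-0.7, 0.5, 0.5]
grip_width: 0.0855
grasp_force: 0.0
```

```bash
python3 st.py;  python3 - <<'E'
from h import *
from workcell import bot
a=bot.camera("wrist");b=bot.camera("side")
np.savez("pics/w2.npz",**a)
cv2.imwrite("pics/w2.png",np.hstack([cv2.resize(a["image"],(400,300)),b["image"][180:480,130:530]]))
E
```

```text
t 24.1 p [0.5217 0.3059 0.0897] q [ 0.5434  0.5653  0.0533  1.0709 -0.028  -1.0217] 
R [[-0.006, -1.0, 0.03], [-1.0, 0.005, -0.004], [0.004, -0.03, -1.0]] F [-0.7119  0.4892  0.5201] w 0.0855 gf 0.0 tilt 0.24
```

View pics/w2.png

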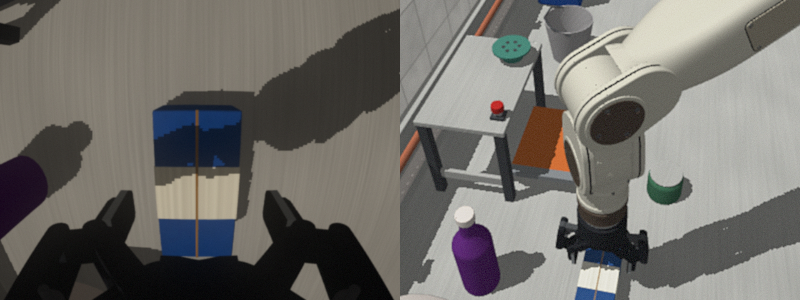

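```bash
cat >> h.py <<'E'
def castw(c,uv,z):
    K=c["camera_matrix"];f=K[0,0];d=np.array([uv[0]-K[0,2],uv[1]-K[1,2]]);r=np.hypot(*d);th=r/f
    v=np.array([*(d/max(r,1e-9)*np.sin(th)),np.cos(th)]);v=c["R"].T@v;o=-c["R"].T@c["t"]
    return o+v*(z-o[2])/v[2]
E
python3 - <<'E'
from h import *
W=dict(np.load("pics/w2.npz"));im=W["image"]
for n,u,v in(("end",198,110),("band far",198,167),("band near",197,219),("R",239,150),("L",154,150)):
    print(n,castw(W,(u*1.6,v*1.6),.05))
# column profile at col 300 and 330
for col in (280,350):
    h=cv2.cvtColor(im,cv2.COLOR_BGR2HSV)[:,col];print([(r,castw(W,(col,r),.05)[:2].round(4).tolist()) for r in range(150,420) if (h[r,1]>120)!=(h[r-1,1]>120)])
E
```

```text
end [0.523 0.25  0.05 ]
band far [0.5233 0.2924 0.05  ]
band near [0.5244 0.3381 0.05  ]
R [0.493  0.2794 0.05  ]
L [0.5557 0.2791 0.05  ]
[(170, [0.5392, 0.2472]), (171, [0.5392, 0.2476]), (173, [0.5392, 0.2485]), (174, [0.5392, 0.249]), (175, [0.5392, 0.2494]), (251, [0.5402, 0.2844]), (252, [0.5402, 0.2849]), (253, [0.5403, 0.2854]), (255, [0.5403, 0.2864]), (256, [0.5403, 0.2869]), (257, [0.5403, 0.2873]), (258, [0.5403, 0.2878]), (261, [0.5404, 0.2893]), (262, [0.5404, 0.2898]), (263, [0.5404, 0.2903]), (264, [0.5405, 0.2908]), (352, [0.5427, 0.3393]), (412, [0.5451, 0.3816])]
[(169, [0.5084, 0.247]), (266, [0.5078, 0.2919]), (352, [0.5065, 0.3393]), (411, [0.505, 0.3807])]
```

Emit:
apply_moves(
  commands=[
    [-0.09, 0, 0.58, 0],
    [-0.09, 0, 0.58, 0],
    [-0.09, 0, 0.58, 0],
    [-0.09, 0, 0.58, 0],
    [-0.09, 0, 0.57, 0],
  ],
)

```text
clock: 24.62
eef_pos: [0.523, 0.3127, 0.0322]
tool_rot: [-0.705, 0.709, -0.012, -0.008]
ft_force: [0.3, -0.1, -1.3]
grip_width: 0.0854
grasp_force: 0.0
```

Emit:
apply_moves(
  commands=[
    [0, 0, 0, 0],
    [0, 0, 0, 0],
    [0, 0, 0, 0],
    [0, 0, 0, 0],
    [0, 0, 0, 0],
  ],
  claw=1,
)

```text
clock: 25.03
eef_pos: [0.5229, 0.3123, 0.0333]
tool_rot: [-0.705, 0.709, -0.012, -0.008]
ft_force: [-0.3, 0.5, -4.2]
grip_width: 0.0634
grasp_force: 67.5
```

```bash
python3 st.py
```

```text
t 25.03 p [0.5229 0.3123 0.0333] q [ 0.5513  0.6316  0.0057  0.9558 -0.0278 -1.0127] 
R [[-0.007, -1.0, 0.029], [-1.0, 0.007, -0.005], [0.005, -0.029, -1.0]] F [-0.2716  0.5119 -4.2371] w 0.0634 gf 67.5 tilt 0.3
```

Emit:
apply_moves(
  commands=[
    [0.02, 0, -0.5, 0],
    [0.02, 0, -0.9, 0],
    [0.02, 0, -1, 0],
    [0.02, 0, -1, 0],
    [0.02, 0, -1, 0],
  ],
)

```text
clock: 25.45
eef_pos: [0.5223, 0.3129, 0.1229]
tool_rot: [-0.705, 0.709, -0.012, -0.008]
ft_force: [-0.2, 1.1, -3.9]
grip_width: 0.0636
grasp_force: 67.5
```

Emit:
apply_moves(
  commands=[
    [0.6, -0.25, -0.3, 0],
    [0.95, -0.41, -0.3, 0],
    [0.95, -0.41, 0.03, 0],
    [0.95, -0.41, 0.03, 0],
    [0.95, -0.41, 0.03, 0],
  ],
)

```text
clock: 25.87
eef_pos: [0.5599, 0.2235, 0.1346]
tool_rot: [-0.705, 0.709, -0.013, -0.008]
ft_force: [-0.1, -0.6, -4.3]
grip_width: 0.0635
grasp_force: 67.8
```

Emit:
apply_moves(
  commands=[
    [0.95, -0.41, 0.03, 0],
    [0.95, -0.41, 0.03, 0],
    [0.95, -0.41, 0.03, 0],
    [0.95, -0.41, 0.03, 0],
    [0.95, -0.41, 0.03, 0],
  ],
)

```text
clock: 26.28
eef_pos: [0.6, 0.1279, 0.1343]
tool_rot: [-0.705, 0.71, -0.012, -0.009]
ft_force: [-0.6, 0.9, -3.0]
grip_width: 0.0632
grasp_force: 67.8
```

Emit:
apply_moves(
  commands=[
    [0.95, -0.41, 0.03, 0],
    [0.95, -0.41, 0.03, 0],
    [0.95, -0.41, 0.03, 0],
    [0.95, -0.41, 0.03, 0],
    [0.6, -0.25, 0.03, 0],
  ],
)

```text
clock: 26.7
eef_pos: [0.6376, 0.0386, 0.1341]
tool_rot: [-0.704, 0.71, -0.013, -0.009]
ft_force: [-0.3, -0.4, -4.6]
grip_width: 0.0633
grasp_force: 67.7
```

```bash
python3 st.py
python3 - <<'E'
from h import *
from workcell import bot
a=bot.camera("top");b=bot.camera("side")
np.savez("pics/t3.npz",**a);np.savez("pics/s3.npz",**b)
cv2.imwrite("pics/w3.png",np.hstack([a["image"][130:370,140:460],b["image"][180:420,130:450]]))
E
```

```text
t 26.7 p [0.6376 0.0386 0.1341] q [ 0.074   0.5804  0.2041  1.1912 -0.0307 -1.488 ] 
R [[-0.009, -0.999, 0.03], [-1.0, 0.009, -0.006], [0.006, -0.03, -1.0]] F [-0.3024 -0.3716 -4.5864] w 0.0633 gf 67.7 tilt 0.32
```

View pics/w3.png

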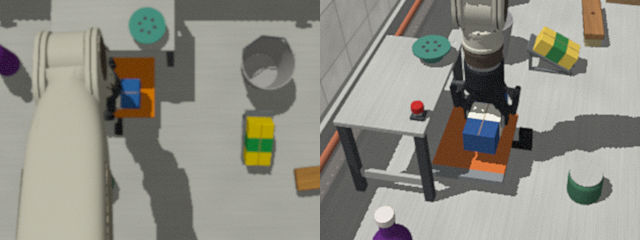

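Run:
```python
from h import *
T=dict(np.load("pics/t3.npz"));S=dict(np.load("pics/s3.npz"))
c=np.vstack(blobs(T["image"],(100,120,60),(130,255,255),(250,190,300,260),20))[:,0]
print("px",c.min(0),c.max(0));r=c[:,1];m=int(np.median(r))
e=c[abs(c[:,1]-m)<8][:,0].max()+1
print("right end",cast(T,(e,m),.151),"front/back x",cast(T,(e-6,c[:,1].max()+1),.151)[0],cast(T,(e-6,c[:,1].min()),.151)[0])
# orange edges in side/top for y: right edge of orange
o=np.vstack(blobs(T["image"],(3,150,60),(18,255,255),(255,170,330,260),20))[:,0]
print("orange right",cast(T,(o[:,0].max()+1,np.median(o[:,1])),.06),"front",cast(T,(285,o[:,1].max()+1),.06))
T=dict(np.load("pics/t2.npz"))
o=np.vstack(blobs(T["image"],(3,150,60),(18,255,255),(180,170,330,260),50))[:,0]
for rr in(200,215): k=o[abs(o[:,1]-rr)<3][:,0];print(cast(T,(k.min(),rr),.06)[:2],cast(T,(k.max()+1,rr),.06)[:2])
g=cv2.cvtColor(T["image"],cv2.COLOR_BGR2HSV)[215,205:300];print([(205+i,v.tolist()) for i,v in enumerate(g) if i%1==0 and (i<35)])
```

```text
px [260 209] [279 237]
right end [ 0.6335 -0.029   0.151 ] front/back x 0.6015172079285478 0.6678169952154912
orange right [ 0.6604 -0.0594  0.06  ] front [ 0.586  -0.0353  0.06  ]
[0.7049 0.1118] [ 0.7055 -0.0566]
[0.6674 0.111 ] [ 0.6679 -0.0569]
[(205, [33, 18, 169]), (206, [34, 12, 167]), (207, [33, 14, 169]), (208, [27, 14, 168]), (209, [37, 14, 168]), (210, [27, 17, 167]), (211, [33, 15, 168]), (212, [33, 14, 169]), (213, [30, 14, 168]), (214, [38, 12, 169]), (215, [30, 15, 168]), (216, [30, 12, 165]), (217, [45, 10, 159]), (218, [60, 2, 147]), (219, [75, 4, 132]), (220, [70, 7, 106]), (221, [100, 9, 84]), (222, [80, 9, 82]), (223, [80, 19, 82]), (224, [11, 34, 83]), (225, [12, 114, 92]), (226, [12, 177, 108]), (227, [14, 226, 116]), (228, [14, 232, 111]), (229, [16, 255, 112]), (230, [14, 235, 116]), (231, [15, 250, 113]), (232, [15, 244, 112]), (233, [15, 255, 114]), (234, [15, 224, 115]), (235, [15, 226, 116]), (236, [14, 215, 115]), (237, [16, 244, 114]), (238, [16, 255, 115]), (239, [16, 255, 114])]
```

Emit:
apply_moves(
  commands=[
    [0.09, -0.1, 0.4, 0],
    [0.09, -0.1, 0.4, 0],
    [0.09, -0.1, 0.4, 0],
    [0.09, -0.1, 0.3, 0],
    [0.06, -0.08, 0.2, 0],
  ],
)

```text
clock: 27.22
eef_pos: [0.6462, 0.0325, 0.0985]
tool_rot: [-0.705, 0.709, -0.012, -0.009]
ft_force: [0.8, 0.0, -4.7]
grip_width: 0.0633
grasp_force: 67.6
```

Emit:
apply_moves(
  commands=[
    [0, 0, 0.07, 0],
    [0, 0, 0.07, 0],
    [0, 0, 0.07, 0],
    [0, 0, 0.07, 0],
    [0, 0, 0, 0],
  ],
)

```text
clock: 27.63
eef_pos: [0.6471, 0.0321, 0.0949]
tool_rot: [-0.705, 0.709, -0.012, -0.008]
ft_force: [-0.1, 0.5, -4.0]
grip_width: 0.063
grasp_force: 67.6
```

```bash
python3 st.py
```

```text
t 27.63 p [0.6471 0.0321 0.0949] q [ 0.0623  0.6282  0.1807  1.1192 -0.0295 -1.5021] 
R [[-0.007, -1.0, 0.029], [-1.0, 0.006, -0.006], [0.006, -0.029, -1.0]] F [-0.123   0.5204 -4.0313] w 0.063 gf 67.6 tilt 0.34
```

Emit:
apply_moves(
  commands=[
    [0.08, 0, 0.02, 0],
    [0.07, 0, 0.02, 0],
    [0, 0, 0.03, 0],
    [0, 0, 0.04, 0],
    [0, 0, 0, 0],
  ],
)

```text
clock: 28.05
eef_pos: [0.6471, 0.0287, 0.0927]
tool_rot: [-0.705, 0.709, -0.012, -0.008]
ft_force: [0.2, -0.4, -3.8]
grip_width: 0.0632
grasp_force: 67.6
```

```bash
python3 st.py
```

```text
t 28.05 p [0.6471 0.0287 0.0927] q [ 0.0573  0.6298  0.1775  1.1143 -0.0296 -1.5069] 
R [[-0.007, -1.0, 0.029], [-1.0, 0.007, -0.006], [0.006, -0.029, -1.0]] F [ 0.2027 -0.4132 -3.8259] w 0.0632 gf 67.6 tilt 0.34
```

Emit:
apply_moves(
  commands=[
    [0, 0, 0.02, 0],
    [0, 0, 0.02, 0],
    [0, 0, 0.02, 0],
    [0, 0, 0.02, 0],
    [0, 0, 0, 0],
  ],
)

```text
clock: 28.47
eef_pos: [0.6472, 0.0288, 0.0926]
tool_rot: [-0.705, 0.709, -0.013, -0.008]
ft_force: [-3.7, 1.0, 4.7]
grip_width: 0.0632
grasp_force: 68.8
```

Emit:
apply_moves(
  commands=[
    [0, 0, 0.02, 0],
    [0, 0, 0.02, 0],
    [0, 0, 0.01, 0],
    [0, 0, 0, 0],
    [0, 0, 0, 0],
  ],
)

```text
clock: 28.88
eef_pos: [0.6472, 0.0288, 0.0926]
tool_rot: [-0.705, 0.709, -0.013, -0.008]
ft_force: [-4.4, 0.2, 8.9]
grip_width: 0.0631
grasp_force: 69.2
```

Emit:
apply_moves(
  commands=[
    [0, 0, 0, 0],
    [0, 0, 0, 0],
    [0, 0, 0, 0],
    [0, 0, 0, 0],
    [0, 0, 0, 0],
  ],
  claw=0,
)

```text
clock: 29.3
eef_pos: [0.6472, 0.0288, 0.0899]
tool_rot: [-0.705, 0.709, -0.012, -0.008]
ft_force: [-0.4, 0.4, -0.4]
grip_width: 0.0856
grasp_force: 0.0
```

Emit:
apply_moves(
  commands=[
    [0, 0, -0.3, 0],
    [0, 0, -0.8, 0],
    [0, 0, -1, 0],
    [0, 0, -1, 0],
    [0, 0, -1, 0],
  ],
)

```text
clock: 29.72
eef_pos: [0.6466, 0.0312, 0.1732]
tool_rot: [-0.705, 0.709, -0.012, -0.008]
ft_force: [0.0, 0.3, 0.8]
grip_width: 0.0854
grasp_force: 0.0
```

Emit:
apply_moves(
  commands=[
    [0, 0, -1, 0],
    [0, 0, -1, 0],
    [0, 0, -1, 0],
    [0, 0, -1, 0],
    [0, 0, -1, 0],
  ],
)

```text
clock: 30.13
eef_pos: [0.6459, 0.0341, 0.2735]
tool_rot: [-0.705, 0.709, -0.013, -0.008]
ft_force: [0.6, 0.5, 0.6]
grip_width: 0.0855
grasp_force: 0.0
```

```bash
python3 st.py
```

```text
t 30.13 p [0.6459 0.0341 0.2735] q [ 0.0657  0.5402  0.5008  1.527  -0.0295 -1.4986] 
R [[-0.007, -1.0, 0.029], [-1.0, 0.006, -0.006], [0.006, -0.029, -1.0]] F [0.6137 0.5106 0.6093] w 0.0855 gf 0.0 tilt 0.36
```

Run:
```python
from h import *
T=dict(np.load("pics/top0.npz"));S=dict(np.load("pics/side0.npz"))
nl,nr,fr,fl=[cast(T,p,z) for p,z in(((385.3,295.3),.057),((410,295.5),.057),((414.2,255),.107),((387.6,253),.107))]
for n,p in zip(("nl","nr","fr","fl"),(nl,nr,fr,fl)): print(n,p)
print("len",np.linalg.norm((fr+fl-nl-nr)/2),"wid",np.linalg.norm(nl-nr),np.linalg.norm(fl-fr),"yaw",[np.degrees(np.arctan2(*(b-a)[[1,0]])) for a,b in((nl,fl),(nr,fr),((nl+nr)/2,(fl+fr)/2))],"c",(nl+nr+fl+fr)/4)
s=S["image"][200:255,335:395];cv2.imwrite("pics/c4.png",np.hstack([cv2.resize(s,None,fx=6.5,fy=6.5,interpolation=2),cv2.resize(T["image"][242:303,375:425],None,fx=5.86,fy=5.86,interpolation=2)[:357]]))
```

```text
nl [ 0.4711 -0.2807  0.057 ]
nr [ 0.4707 -0.3411  0.057 ]
fr [ 0.5665 -0.3422  0.107 ]
fl [ 0.5711 -0.2796  0.107 ]
len 0.10994559118244862 wid 0.06037097335800692 0.06280817067804109 yaw [np.float64(0.6355304582754675), np.float64(-0.6947890982919717), np.float64(-0.015447607849170191)] c [ 0.5199 -0.3109  0.082 ]Traceback (most recent call last):
  File "<stdin>", line 6, in <module>
    return _nx.concatenate(arrs, 1, dtype=dtype, casting=casting)
           ~~~~~~~~~~~~~~~^^^^^^^^^^^^^^^^^^^^^^^^^^^^^^^^^^^^^^^
ValueError: all the input array dimensions except for the concatenation axis must match exactly, but along dimension 0, the array at index 0 has size 358 and the array at index 1 has size 357
```

Emit:
apply_moves(
  commands=[
    [0, 0.9, -1, 0.1],
    [-0.09, 0.9, -1, 0.1],
    [-0.19, 0.88, -1, 0.1],
    [-0.28, 0.86, -1, 0.1],
    [-0.37, 0.82, -1, 0.1],
  ],
)

```text
clock: 30.55
eef_pos: [0.5658, 0.0724, 0.3723]
tool_rot: [-0.494, 0.869, -0.014, -0.004]
ft_force: [0.7, -0.3, 0.7]
grip_width: 0.0857
grasp_force: 0.0
```

Emit:
apply_moves(
  commands=[
    [0.45, 0.78, -1, 0.1],
    [0.53, 0.73, -1, 0.1],
    [0.6, 0.67, -1, 0.1],
    [0.3, 0.3, -1, 0.1],
    [0.1, 0.1, -1, 0.1],
  ],
)

```text
clock: 30.97
eef_pos: [0.4992, 0.077, 0.4727]
tool_rot: [-0.253, 0.967, -0.015, 0.0]
ft_force: [0.9, -0.1, 0.4]
grip_width: 0.0857
grasp_force: 0.0
```

```bash
python3 st.py
```

```text
t 30.97 p [0.4992 0.077  0.4727] q [ 0.1697  0.2853  0.6345  1.917  -0.0297 -0.3427] 
R [[-0.872, -0.49, 0.007], [-0.49, 0.871, -0.029], [0.008, -0.029, -1.0]] F [ 0.8963 -0.0768  0.4424] w 0.0857 gf 0.0 tilt 0.45
```

Emit:
apply_moves(
  commands=[
    [0.4, -0.29, -0.8, 0.1],
    [0.36, -0.34, -0.7, 0.1],
    [0.32, -0.37, -0.6, 0.1],
    [0.28, -0.4, -0.5, 0.1],
    [0.24, -0.43, -0.4, 0.1],
  ],
)

```text
clock: 31.38
eef_pos: [0.4807, 0.0333, 0.5327]
tool_rot: [0.006, 1.0, -0.014, 0.004]
ft_force: [1.0, 0.2, -0.7]
grip_width: 0.0855
grasp_force: 0.0
```

Emit:
apply_moves(
  commands=[
    [-0.4, 0, -0.6, 0],
    [-0.6, 0, -0.8, 0],
    [-0.8, 0, -1, 0],
    [-0.8, 0, -1, 0],
    [-0.8, 0, -1, 0],
  ],
)

```text
clock: 31.8
eef_pos: [0.522, 0.0326, 0.5586]
tool_rot: [0.003, 0.999, -0.012, 0.038]
ft_force: [0.4, -0.2, 0.7]
grip_width: 0.0853
grasp_force: 0.0
```

```bash
python3 st.py
```

```text
t 31.8 p [0.522  0.0326 0.5586] q [ 0.0785  0.3925  1.0445  2.1495 -0.0301  0.0831] 
R [[-0.997, 0.005, -0.076], [0.007, 1.0, -0.024], [0.075, -0.024, -0.997]] F [ 0.3769 -0.2315  0.6852] w 0.0853 gf 0.0 tilt 4.33
```

Emit:
apply_moves(
  commands=[
    [-0.8, 0, -1, 0],
    [-0.8, 0, -1, 0],
    [-0.8, 0, -1, 0],
    [-0.8, 0, -1, 0],
    [-0.8, 0, -1, 0],
  ],
)

```text
clock: 32.22
eef_pos: [0.5524, 0.0305, 0.5821]
tool_rot: [0.002, 0.996, -0.009, 0.084]
ft_force: [0.1, 0.1, 0.0]
grip_width: 0.0854
grasp_force: 0.0
```

Emit:
apply_moves(
  commands=[
    [-0.6, 0, -1, 0],
    [-0.6, 0, -1, 0],
    [-0.6, 0, -1, 0],
    [-0.6, 0, -1, 0],
    [-0.6, 0, -1, 0],
  ],
)

```text
clock: 32.63
eef_pos: [0.5551, 0.0287, 0.6146]
tool_rot: [0.002, 0.992, -0.007, 0.127]
ft_force: [-0.3, -1.3, -0.2]
grip_width: 0.0851
grasp_force: 0.0
```

Emit:
apply_moves(
  commands=[
    [-0.6, 0, -1, 0],
    [-0.6, 0, -1, 0],
    [-0.6, 0, -1, 0],
    [-0.6, 0, -1, 0],
    [-0.6, 0, -1, 0],
  ],
)

```text
clock: 33.05
eef_pos: [0.5379, 0.0264, 0.6484]
tool_rot: [0.001, 0.987, -0.005, 0.161]
ft_force: [0.3, -0.1, -0.8]
grip_width: 0.0853
grasp_force: 0.0
```

```bash
python3 st.py
```

```text
t 33.05 p [0.5379 0.0264 0.6484] q [ 0.0653  0.3743  1.2747  2.1492 -0.0312  0.0625] 
R [[-0.948, 0.0, -0.318], [0.004, 1.0, -0.01], [0.318, -0.011, -0.948]] F [ 0.2645 -0.1337 -0.8253] w 0.0853 gf 0.0 tilt 18.52
```

Emit:
apply_moves(
  commands=[
    [-0.3, 0, -1, 0],
    [-0.3, 0, -1, 0],
    [-0.3, 0, -1, 0],
    [-0.3, 0, -1, 0],
    [-0.3, 0, -1, 0],
  ],
)

```text
clock: 33.47
eef_pos: [0.508, 0.0249, 0.6851]
tool_rot: [0.001, 0.981, -0.003, 0.195]
ft_force: [-0.2, -0.3, -0.1]
grip_width: 0.0855
grasp_force: 0.0
```

Emit:
apply_moves(
  commands=[
    [-0.5, 0, -1, 0],
    [-0.5, 0, -1, 0],
    [-0.5, 0, -1, 0],
    [-0.5, 0, -1, 0],
    [-0.5, 0, -1, 0],
  ],
)

```text
clock: 33.88
eef_pos: [0.4786, 0.0227, 0.7168]
tool_rot: [0.0, 0.974, -0.002, 0.227]
ft_force: [0.9, -0.8, -0.4]
grip_width: 0.0852
grasp_force: 0.0
```

```bash
python3 st.py
```

```text
t 33.88 p [0.4786 0.0227 0.7168] q [ 0.0674  0.24    1.2744  2.149  -0.0339  0.06  ] 
R [[-0.897, -0.0, -0.442], [0.001, 1.0, -0.004], [0.442, -0.004, -0.897]] F [ 0.9376 -0.8356 -0.372 ] w 0.0852 gf 0.0 tilt 26.21
```

Emit:
apply_moves(
  commands=[
    [0.49, -0.66, 1, 0],
    [0.49, -0.66, 1, 0],
    [0.49, -0.66, 1, 0],
    [0.49, -0.66, 1, 0],
    [0.49, -0.66, 1, 0],
  ],
)

```text
clock: 34.3
eef_pos: [0.4788, -0.0408, 0.6108]
tool_rot: [0.0, 0.974, -0.002, 0.227]
ft_force: [0.6, 0.3, -0.2]
grip_width: 0.0855
grasp_force: 0.0
```

Emit:
apply_moves(
  commands=[
    [0.49, -0.66, 1, 0],
    [0.49, -0.66, 1, 0],
    [0.49, -0.66, 1, 0],
    [0.49, -0.66, 1, 0],
    [0.49, -0.66, 1, 0],
  ],
)

```text
clock: 34.72
eef_pos: [0.479, -0.1073, 0.4996]
tool_rot: [0.0, 0.974, -0.002, 0.226]
ft_force: [0.3, 0.2, -0.8]
grip_width: 0.0856
grasp_force: 0.0
```

Emit:
apply_moves(
  commands=[
    [0.49, -0.66, 1, 0],
    [0.49, -0.66, 1, 0],
    [0.49, -0.66, 1, 0],
    [0.49, -0.66, 1, 0],
    [0.49, -0.66, 1, 0],
  ],
)

```text
clock: 35.13
eef_pos: [0.4791, -0.1737, 0.3885]
tool_rot: [0.0, 0.974, -0.002, 0.226]
ft_force: [0.9, 0.6, 0.3]
grip_width: 0.0853
grasp_force: 0.0
```

Emit:
apply_moves(
  commands=[
    [0.49, -0.66, 1, 0],
    [0.49, -0.66, 1, 0],
    [0.49, -0.66, 1, 0],
    [0.49, -0.66, 1, 0],
    [0.49, -0.66, 1, 0],
  ],
)

```text
clock: 35.55
eef_pos: [0.4792, -0.2401, 0.2775]
tool_rot: [0.0, 0.974, -0.002, 0.226]
ft_force: [0.8, -0.0, 0.6]
grip_width: 0.0854
grasp_force: 0.0
```

Emit:
apply_moves(
  commands=[
    [0.49, -0.66, 1, 0],
    [0.49, -0.66, 1, 0],
    [0.49, -0.66, 1, 0],
    [0.49, -0.66, 1, 0],
    [0.4, -0.6, 0.8, 0],
  ],
)

```text
clock: 35.97
eef_pos: [0.4786, -0.3051, 0.1699]
tool_rot: [0.0, 0.974, -0.002, 0.225]
ft_force: [0.7, 1.0, -0.4]
grip_width: 0.0853
grasp_force: 0.0
```

```bash
python3 st.py;  python3 - <<'E'
from h import *
from workcell import bot
a=bot.camera("wrist");b=bot.camera("top")
np.savez("pics/w5.npz",**a);np.savez("pics/t5.npz",**b)
cv2.imwrite("pics/w5.png",np.hstack([cv2.resize(a["image"],(400,300)),cv2.resize(b["image"][130:310,180:420],(400,300))]))
E
```

```text
t 35.97 p [ 0.4786 -0.3051  0.1699] q [-0.7084  0.2022 -0.373   0.6377  0.2869 -0.6552] 
R [[-0.898, 0.0, -0.439], [0.002, 1.0, -0.003], [0.439, -0.004, -0.898]] F [ 0.7254  0.9584 -0.3669] w 0.0853 gf 0.0 tilt 26.06
```

View pics/w5.png

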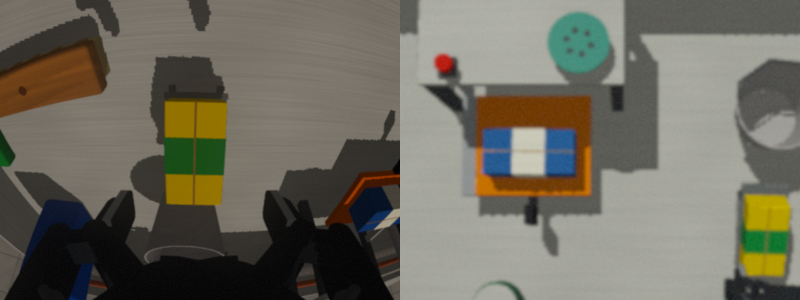

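Run:
```python
from h import *
W=dict(np.load("pics/w5.npz"));T=dict(np.load("pics/t5.npz"))
h=cv2.cvtColor(W["image"],cv2.COLOR_BGR2HSV)
c=np.vstack(blobs(W["image"],(40,120,60),(80,255,255),(240,200,380,300),100))
r=cv2.minAreaRect(c);print("band px",r)
print("band ctr",castw(W,r[0],.082))
for u,v,z in((165,100,.057),(226,100,.057),(166,204,.107),(222,204,.107)): print(castw(W,(u*1.6,v*1.6),z))
# blue
c=np.vstack(blobs(T["image"],(100,120,60),(130,255,255),(200,190,300,250),20));r=cv2.minAreaRect(c)
P=np.array([cast(T,p,.11) for p in cv2.boxPoints(r)]);print("blue",r,P.round(4).tolist(),P.mean(0))
```

```text
band px ((310.4932556152344, 249.8190155029297), (98.06291961669922, 57.73161315917969), 1.2188751697540283)
band ctr [ 0.5204 -0.3097  0.082 ]
[ 0.4707 -0.3369  0.057 ]
[ 0.4709 -0.2793  0.057 ]
[ 0.5689 -0.3406  0.107 ]
[ 0.5685 -0.28    0.107 ]
blue ((257.0, 221.0), (26.0, 54.0), 90.0) [[0.6766, 0.0924, 0.11], [0.677, -0.0351, 0.11], [0.6151, -0.0357, 0.11], [0.6148, 0.0911, 0.11]] [0.6459 0.0282 0.11  ]
```

Emit:
apply_moves(
  commands=[
    [0.02, -0.06, 0.8, 0],
    [0.02, -0.06, 0.8, 0],
    [0.01, -0.06, 0.8, 0],
    [0.01, -0.04, 0.8, 0],
    [0.01, 0, 0.8, 0],
  ],
)

```text
clock: 36.48
eef_pos: [0.5144, -0.3097, 0.1003]
tool_rot: [-0.0, 0.974, -0.003, 0.227]
ft_force: [-0.7, 1.2, -0.4]
grip_width: 0.0856
grasp_force: 0.0
```

Emit:
apply_moves(
  commands=[
    [0, 0, 0.5, 0],
    [0, 0, 0.4, 0],
    [0, 0, 0.4, 0],
    [0, 0, 0.3, 0],
    [0, 0, 0.1, 0],
  ],
)

```text
clock: 36.9
eef_pos: [0.5286, -0.3096, 0.0684]
tool_rot: [0.0, 0.974, -0.002, 0.226]
ft_force: [1.1, -0.1, -0.3]
grip_width: 0.0856
grasp_force: 0.0
```

```bash
python3 st.py
```

```text
t 36.9 p [ 0.5286 -0.3096  0.0684] q [-0.6514  0.4086 -0.4012  0.387   0.267  -0.6003] 
R [[-0.898, -0.001, -0.44], [0.001, 1.0, -0.004], [0.44, -0.004, -0.898]] F [ 1.1105 -0.1002 -0.3259] w 0.0856 gf 0.0 tilt 26.12
```

Emit:
apply_moves(
  commands=[
    [0, 0, 0, 0],
    [0, 0, 0, 0],
    [0, 0, 0, 0],
    [0, 0, 0, 0],
    [0, 0, 0, 0],
  ],
  claw=1,
)

```text
clock: 37.32
eef_pos: [0.5283, -0.3101, 0.0696]
tool_rot: [0.0, 0.974, -0.002, 0.226]
ft_force: [-3.0, 0.9, 5.4]
grip_width: 0.0592
grasp_force: 64.8
```

Emit:
apply_moves(
  commands=[
    [0, 0, -0.1, 0],
    [0, 0, -0.3, 0],
    [0, 0, -0.6, 0],
    [0, 0, -0.9, 0],
    [0, 0, -1, 0],
  ],
)

```text
clock: 37.73
eef_pos: [0.5015, -0.3087, 0.12]
tool_rot: [0.0, 0.974, -0.001, 0.225]
ft_force: [0.8, 0.7, -2.5]
grip_width: 0.0595
grasp_force: 64.9
```

```bash
python3 st.py
```

```text
t 37.73 p [ 0.5015 -0.3087  0.12  ] q [-0.6834  0.2999 -0.3936  0.5148  0.2783 -0.6316] 
R [[-0.899, -0.0, -0.438], [0.001, 1.0, -0.002], [0.438, -0.002, -0.899]] F [ 0.8311  0.7443 -2.4841] w 0.0595 gf 64.9 tilt 25.96
```

```bash
python3 -c "
from math import *
for i in range(20):
  s=radians(4.5*i);a,b=.35,.76
  print('[%.2f, %.2f, -0.31, -0.075]'%(a*cos(s)-b*sin(s),b*cos(s)+a*sin(s)),end=', ' if i%5<4 else '\n')"
```

```text
[0.35, 0.76, -0.31, -0.075], [0.29, 0.79, -0.31, -0.075], [0.23, 0.81, -0.31, -0.075], [0.16, 0.82, -0.31, -0.075], [0.10, 0.83, -0.31, -0.075]
[0.03, 0.84, -0.31, -0.075], [-0.03, 0.84, -0.31, -0.075], [-0.10, 0.83, -0.31, -0.075], [-0.16, 0.82, -0.31, -0.075], [-0.23, 0.81, -0.31, -0.075]
[-0.29, 0.78, -0.31, -0.075], [-0.35, 0.76, -0.31, -0.075], [-0.41, 0.73, -0.31, -0.075], [-0.47, 0.70, -0.31, -0.075], [-0.52, 0.66, -0.31, -0.075]
[-0.57, 0.61, -0.31, -0.075], [-0.61, 0.57, -0.31, -0.075], [-0.66, 0.52, -0.31, -0.075], [-0.70, 0.46, -0.31, -0.075], [-0.73, 0.41, -0.31, -0.075]
```

Emit:
apply_moves(
  commands=[
    [0.35, 0.76, -0.31, -0.075],
    [0.29, 0.79, -0.31, -0.075],
    [0.23, 0.81, -0.31, -0.075],
    [0.16, 0.82, -0.31, -0.075],
    [0.1, 0.83, -0.31, -0.075],
  ],
)

```text
clock: 38.15
eef_pos: [0.4566, -0.2324, 0.1328]
tool_rot: [-0.191, 0.955, -0.046, 0.221]
ft_force: [0.2, 0.9, -2.7]
grip_width: 0.0594
grasp_force: 65.2
```

Emit:
apply_moves(
  commands=[
    [0.03, 0.84, -0.31, -0.075],
    [-0.03, 0.84, -0.31, -0.075],
    [-0.1, 0.83, -0.31, -0.075],
    [-0.16, 0.82, -0.31, -0.075],
    [-0.23, 0.81, -0.31, -0.075],
  ],
)

```text
clock: 38.57
eef_pos: [0.4115, -0.1561, 0.1448]
tool_rot: [-0.374, 0.899, -0.089, 0.208]
ft_force: [0.2, 0.4, -1.8]
grip_width: 0.0592
grasp_force: 65.2
```

Emit:
apply_moves(
  commands=[
    [-0.29, 0.78, -0.31, -0.075],
    [-0.35, 0.76, -0.31, -0.075],
    [-0.41, 0.73, -0.31, -0.075],
    [-0.47, 0.7, -0.31, -0.075],
    [-0.52, 0.66, -0.31, -0.075],
  ],
)

```text
clock: 38.98
eef_pos: [0.3664, -0.08, 0.1569]
tool_rot: [-0.542, 0.809, -0.127, 0.186]
ft_force: [0.0, 0.6, -1.7]
grip_width: 0.0591
grasp_force: 65.2
```

Emit:
apply_moves(
  commands=[
    [-0.57, 0.61, -0.31, -0.075],
    [-0.61, 0.57, -0.31, -0.075],
    [-0.66, 0.52, -0.31, -0.075],
    [-0.7, 0.46, -0.31, -0.075],
    [-0.73, 0.41, -0.31, -0.075],
  ],
)

```text
clock: 39.4
eef_pos: [0.3215, -0.0041, 0.1691]
tool_rot: [0.69, -0.688, 0.161, -0.158]
ft_force: [-0.3, -0.2, -2.2]
grip_width: 0.0595
grasp_force: 65.2
```

```bash
python3 st.py
```

```text
t 39.4 p [ 0.3215 -0.0041  0.1691] q [-0.0145 -0.404  -0.9062  0.613   0.0021 -1.5876] 
R [[0.001, -1.0, 0.005], [-0.898, -0.004, -0.44], [0.44, -0.004, -0.898]] F [-0.2652 -0.2388 -2.1622] w 0.0595 gf 65.2 tilt 26.1
```

Emit:
apply_moves(
  commands=[
    [0, 0.7, 0.5, 0],
    [0, 0.7, 0.5, 0],
    [0, 0.6, 0.4, 0],
    [0, 0.4, 0.3, 0],
    [0, 0.4, 0.3, 0],
  ],
)

```text
clock: 39.82
eef_pos: [0.2887, -0.0046, 0.1077]
tool_rot: [0.689, -0.689, 0.161, -0.158]
ft_force: [0.2, 0.5, -2.1]
grip_width: 0.0593
grasp_force: 65.1
```

Emit:
apply_moves(
  commands=[
    [0, 0.4, 0.3, 0],
    [0, 0.4, 0.3, 0],
    [0, 0.6, 0.45, 0],
    [0, 0.8, 0.6, 0],
    [0, 1, 0.7, 0],
  ],
)

```text
clock: 40.23
eef_pos: [0.2842, -0.0061, 0.0895]
tool_rot: [-0.693, 0.693, -0.142, 0.14]
ft_force: [-0.6, -0.0, -2.5]
grip_width: 0.0595
grasp_force: 65.6
```

```bash
python3 st.py
```

```text
t 40.23 p [ 0.2842 -0.0061  0.0895] q [-0.0301 -0.3097 -1.0863  0.3923  0.0088 -1.5987] 
R [[-0.001, -1.0, 0.003], [-0.92, -0.0, -0.391], [0.391, -0.003, -0.92]] F [-0.5996 -0.0479 -2.5279] w 0.0595 gf 65.6 tilt 23.03
```

Emit:
apply_moves(
  commands=[
    [-0.2, 1, 0.7, 0],
    [-0.2, 1, 0.7, 0],
    [-0.1, 1, 0.7, 0],
    [0, 1, 0.7, 0],
    [0, 1, 0.7, 0],
  ],
)

```text
clock: 40.65
eef_pos: [0.2729, 0.0058, 0.0631]
tool_rot: [0.698, -0.698, 0.113, -0.11]
ft_force: [0.6, 0.3, -2.2]
grip_width: 0.0593
grasp_force: 65.7
```

Emit:
apply_moves(
  commands=[
    [0, 1, 0.7, 0],
    [0, 1, 0.7, 0],
    [0, 1, 0.7, 0],
    [0, 1, 0.7, 0],
    [0, 1, 0.7, 0],
  ],
)

```text
clock: 41.07
eef_pos: [0.2614, 0.0091, 0.0366]
tool_rot: [-0.702, 0.703, -0.085, 0.079]
ft_force: [-3.6, 2.9, 38.5]
grip_width: 0.059
grasp_force: 69.4
```

```bash
python3 st.py
```

```text
t 41.07 p [0.2614 0.0091 0.0366] q [ 0.0584 -0.0982 -1.0861  0.3518 -0.0219 -1.5133] 
R [[-0.003, -1.0, 0.008], [-0.973, 0.001, -0.23], [0.23, -0.008, -0.973]] F [-3.6175  2.9002 38.4581] w 0.059 gf 69.4 tilt 13.29
```

Emit:
apply_moves(
  commands=[
    [0, 0.3, -0.5, 0],
    [0, 0.6, -0.6, 0],
    [0, 1, -0.3, 0],
    [0, 1, 0, 0],
    [0, 1, 0.2, 0],
  ],
)

```text
clock: 41.48
eef_pos: [0.1985, 0.0115, 0.0741]
tool_rot: [-0.703, 0.704, -0.075, 0.068]
ft_force: [0.3, 0.1, -2.1]
grip_width: 0.0592
grasp_force: 65.9
```

```bash
python3 st.py
```

```text
t 41.48 p [0.1985 0.0115 0.0741] q [ 0.1024 -0.3682 -1.0872  0.6509 -0.0315 -1.4692] 
R [[-0.003, -1.0, 0.011], [-0.979, 0.001, -0.202], [0.202, -0.011, -0.979]] F [ 0.3291  0.1491 -2.053 ] w 0.0592 gf 65.9 tilt 11.63
```

Emit:
apply_moves(
  commands=[
    [0.1, 1, 0.7, 0],
    [0.1, 1, 0.7, 0],
    [0.1, 1, 0.7, 0],
    [0.1, 1, 0.7, 0],
    [0.1, 1, 0.7, 0],
  ],
)

```text
clock: 41.9
eef_pos: [0.1614, 0.0068, 0.0764]
tool_rot: [-0.704, 0.707, -0.054, 0.042]
ft_force: [0.9, -0.1, -0.9]
grip_width: 0.0595
grasp_force: 66.0
```

```bash
python3 st.py
```

```text
t 41.9 p [0.1614 0.0068 0.0764] q [ 0.0925 -0.4237 -1.0867  0.7749 -0.029  -1.4771] 
R [[-0.004, -1.0, 0.016], [-0.991, 0.002, -0.135], [0.135, -0.017, -0.991]] F [ 0.8614 -0.0809 -0.9044] w 0.0595 gf 66.0 tilt 7.73
```

Emit:
apply_moves(
  commands=[
    [0.15, 0.9, 1, 0],
    [0.1, 0.9, 1, 0],
    [0.05, 0.9, 1, 0],
    [0.05, 0.9, 1, 0],
    [0.05, 0.9, 1, 0],
  ],
)

```text
clock: 42.32
eef_pos: [0.1381, 0.0025, 0.0724]
tool_rot: [-0.705, 0.708, -0.031, 0.016]
ft_force: [0.6, 0.2, -2.2]
grip_width: 0.0593
grasp_force: 66.0
```

```bash
python3 st.py
```

```text
t 42.32 p [0.1381 0.0025 0.0724] q [ 0.0696 -0.4115 -1.0867  0.8312 -0.0251 -1.4978] 
R [[-0.005, -1.0, 0.02], [-0.998, 0.003, -0.066], [0.066, -0.021, -0.998]] F [ 0.5813  0.2055 -2.2162] w 0.0593 gf 66.0 tilt 3.79
```

Emit:
apply_moves(
  commands=[
    [0.1, 0.75, 1, 0],
    [0.1, 0.75, 1, 0],
    [0.05, 0.75, 1, 0],
    [0.05, 0.75, 1, 0],
    [0.05, 0.7, 0.9, 0],
  ],
)

```text
clock: 42.73
eef_pos: [0.1221, -0.003, 0.0679]
tool_rot: [-0.705, 0.709, -0.01, -0.006]
ft_force: [-0.3, -0.1, -1.4]
grip_width: 0.0595
grasp_force: 66.0
```

```bash
python3 st.py
```

```text
t 42.73 p [ 0.1221 -0.003   0.0679] q [ 0.027  -0.3802 -1.0867  0.8586 -0.0223 -1.5394] 
R [[-0.005, -1.0, 0.022], [-1.0, 0.004, -0.006], [0.006, -0.022, -1.0]] F [-0.2675 -0.0825 -1.3557] w 0.0595 gf 66.0 tilt 0.36
```

Emit:
apply_moves(
  commands=[
    [-0.05, -0.6, -0.65, 0],
    [-0.05, -1, -0.65, 0],
    [-0.05, -1, -0.65, 0],
    [-0.05, -1, -0.65, 0],
    [-0.05, -1, -0.65, 0],
  ],
)

```text
clock: 43.15
eef_pos: [0.2146, 0.0031, 0.1341]
tool_rot: [-0.705, 0.709, -0.01, -0.005]
ft_force: [-0.9, -0.2, -1.3]
grip_width: 0.0592
grasp_force: 65.9
```

Emit:
apply_moves(
  commands=[
    [-0.05, -1, -0.65, 0],
    [-0.05, -1, -0.65, 0],
    [-0.05, -1, -0.65, 0],
    [-0.05, -1, -0.65, 0],
    [-0.05, -1, -0.65, 0],
  ],
)

```text
clock: 43.57
eef_pos: [0.3141, 0.0091, 0.1995]
tool_rot: [-0.706, 0.709, -0.01, -0.006]
ft_force: [0.2, -0.1, -2.4]
grip_width: 0.0592
grasp_force: 65.9
```

Emit:
apply_moves(
  commands=[
    [-0.06, -1, 0, 0],
    [-0.06, -1, 0, 0],
    [-0.06, -1, 0, 0],
    [-0.06, -1, 0, 0],
    [-0.06, -1, 0, 0],
  ],
)

```text
clock: 43.98
eef_pos: [0.4141, 0.0146, 0.1992]
tool_rot: [-0.705, 0.709, -0.01, -0.006]
ft_force: [-0.0, -0.3, -2.2]
grip_width: 0.0598
grasp_force: 66.1
```

Emit:
apply_moves(
  commands=[
    [-0.06, -1, 0, 0],
    [-0.06, -1, 0, 0],
    [-0.06, -1, 0, 0],
    [-0.06, -1, 0, 0],
    [-0.06, -1, 0, 0],
  ],
)

```text
clock: 44.4
eef_pos: [0.5141, 0.0201, 0.1995]
tool_rot: [-0.706, 0.709, -0.01, -0.006]
ft_force: [0.3, 0.0, -1.5]
grip_width: 0.0591
grasp_force: 66.1
```

Emit:
apply_moves(
  commands=[
    [-0.06, -1, 0, 0],
    [-0.06, -1, 0, 0],
    [-0.06, -1, 0, 0],
    [-0.06, -0.8, 0, 0],
    [-0.06, -0.5, 0, 0],
  ],
)

```text
clock: 44.82
eef_pos: [0.6009, 0.0257, 0.1996]
tool_rot: [-0.705, 0.709, -0.01, -0.006]
ft_force: [0.4, 0.4, -1.7]
grip_width: 0.0591
grasp_force: 66.1
```

```bash
python3 st.py
python3 - <<'E'
from h import *
from workcell import bot
a=bot.camera("top");b=bot.camera("side");np.savez("pics/t6.npz",**a);np.savez("pics/s6.npz",**b)
cv2.imwrite("pics/w6.png",np.hstack([cv2.resize(a["image"][170:260,190:310],(400,300),interpolation=2),cv2.resize(b["image"][200:380,150:390],(400,300))]))
E
```

```text
t 44.82 p [0.6009 0.0257 0.1996] q [ 0.0533  0.4643  0.1871  1.2888 -0.0225 -1.513 ] 
R [[-0.005, -1.0, 0.022], [-1.0, 0.005, -0.006], [0.006, -0.022, -1.0]] F [ 0.4479  0.411  -1.7174] w 0.0591 gf 66.1 tilt 0.35
```

View pics/w6.png

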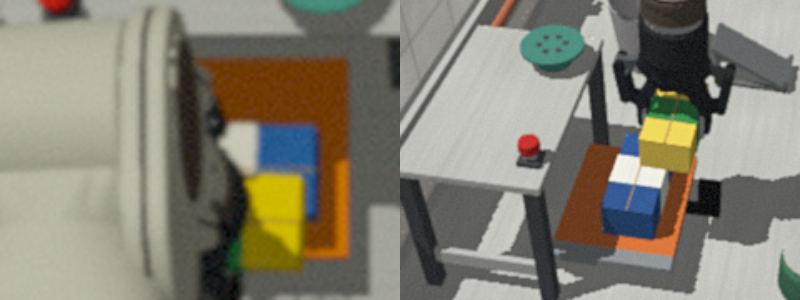

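Run:
```python
from h import *
T=dict(np.load("pics/t6.npz"));t=T["image"]
y=np.vstack(blobs(t,(22,150,60),(35,255,255),(255,215,300,260),20))[:,0];b=np.vstack(blobs(t,(100,120,60),(130,255,255),(255,195,300,240),20))[:,0]
e=y[:,0].max()+1;print("yel px",y.min(0),y.max(0),"right",cast(T,(e,236),.2155),"x",cast(T,(e-4,y[:,1].max()+1),.2155)[0],cast(T,(e-4,y[:,1].min()),.2155)[0])
e=b[:,0].max()+1;print("blue px",b.min(0),b.max(0),"right",cast(T,(e,212),.11),"back x",cast(T,(e-4,b[:,1].min()),.11)[0])
```

```text
yel px [262 223] [281 250] right [ 0.5994 -0.0381  0.2155] x 0.5674657959463466 0.6271445192187517
blue px [268 208] [284 234] right [ 0.6675 -0.0376  0.11  ] back x 0.6769871330460091
```

Emit:
apply_moves(
  commands=[
    [-0.11, -0.46, 0.2, 0],
    [-0.11, -0.46, 0.3, 0],
    [-0.11, -0.46, 0.4, 0],
    [-0.11, -0.46, 0.4, 0],
    [-0.11, -0.46, 0.4, 0],
  ],
)

```text
clock: 45.33
eef_pos: [0.6463, 0.0362, 0.1657]
tool_rot: [-0.706, 0.709, -0.01, -0.005]
ft_force: [0.1, 0.1, -2.3]
grip_width: 0.059
grasp_force: 66.1
```

Emit:
apply_moves(
  commands=[
    [0, 0, 0.1, 0],
    [0, 0, 0.1, 0],
    [0, 0, 0.1, 0],
    [0, 0, 0, 0],
    [0, 0, 0, 0],
  ],
)

```text
clock: 45.75
eef_pos: [0.6456, 0.0357, 0.1614]
tool_rot: [-0.705, 0.709, -0.011, -0.005]
ft_force: [-1.1, 0.4, -2.7]
grip_width: 0.0591
grasp_force: 66.0
```

```bash
python3 st.py
python3 - <<'E'
from h import *
from workcell import bot
T=bot.camera("top");b=bot.camera("side");np.savez("pics/t7.npz",**T);t=T["image"]
y=np.vstack(blobs(t,(22,150,60),(35,255,255),(255,195,300,260),20))[:,0];b2=np.vstack(blobs(t,(100,120,60),(130,255,255),(255,195,300,240),5))[:,0]
z=bot.get_obs()["eef_pos"][2]-.029+.045
e=y[:,0].max()+1;print(z,"yel px",y.min(0),y.max(0),"right",cast(T,(e,220),z),"x",cast(T,(e-4,y[:,1].max()+1),z)[0],cast(T,(e-4,y[:,1].min()),z)[0])
e=b2[:,0].max()+1;print("blue px",b2.min(0),b2.max(0),"right",cast(T,(e,220),.11))
cv2.imwrite("pics/w7.png",np.hstack([cv2.resize(t[170:260,190:310],(400,300),interpolation=2),cv2.resize(b["image"][220:340,210:370],(400,300),interpolation=2)]))
E
```

```text
t 45.75 p [0.6456 0.0357 0.1614] q [ 0.0651  0.5757  0.2697  1.2587 -0.0226 -1.5012] 
R [[-0.005, -1.0, 0.022], [-1.0, 0.004, -0.008], [0.008, -0.022, -1.0]] F [-1.1479  0.382  -2.6706] w 0.0591 gf 66.0 tilt 0.44
0.17777188660862037 yel px [260 204] [278 232] right [ 0.6389 -0.0286  0.1778] x 0.6099200704794014 0.674651635371577
blue px [278 208] [284 234] right [ 0.6484 -0.0378  0.11  ]
```

View pics/w7.png

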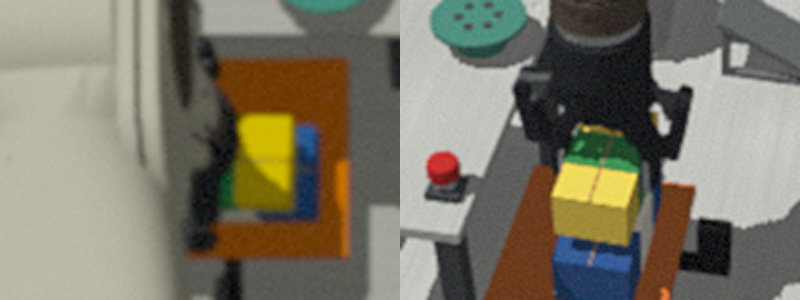

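Emit:
apply_moves(
  commands=[
    [-0.03, -0.04, 0.2, 0],
    [-0.03, -0.04, 0.2, 0],
    [-0.02, 0, 0.2, 0],
    [0, 0, 0.1, 0],
    [0, 0, 0.1, 0],
  ],
)

```text
clock: 46.27
eef_pos: [0.6472, 0.0371, 0.1443]
tool_rot: [-0.706, 0.709, -0.01, -0.006]
ft_force: [0.4, -0.1, -2.2]
grip_width: 0.0592
grasp_force: 66.0
```

Emit:
apply_moves(
  commands=[
    [0, 0, 0.03, 0],
    [0, 0, 0.03, 0],
    [0, 0, 0.03, 0],
    [0, 0, 0.03, 0],
    [0, 0, 0, 0],
  ],
)

```text
clock: 46.68
eef_pos: [0.6476, 0.037, 0.1427]
tool_rot: [-0.705, 0.709, -0.01, -0.005]
ft_force: [-1.2, 0.7, -2.1]
grip_width: 0.0593
grasp_force: 66.0
```

Emit:
apply_moves(
  commands=[
    [0, 0, 0.03, 0],
    [0, 0, 0.03, 0],
    [0, 0, 0.03, 0],
    [0, 0, 0.03, 0],
    [0, 0, 0, 0],
  ],
)

```text
clock: 47.1
eef_pos: [0.6477, 0.0369, 0.1413]
tool_rot: [-0.705, 0.709, -0.011, -0.005]
ft_force: [-1.4, -1.1, 3.4]
grip_width: 0.0596
grasp_force: 66.6
```

```bash
python3 st.py
```

```text
t 47.1 p [0.6477 0.0369 0.1413] q [ 0.0666  0.5923  0.2445  1.216  -0.0225 -1.4998] 
R [[-0.005, -1.0, 0.022], [-1.0, 0.004, -0.009], [0.008, -0.022, -1.0]] F [-1.3835 -1.1014  3.4216] w 0.0596 gf 66.6 tilt 0.49
```

Emit:
apply_moves(
  commands=[
    [0, 0, 0.02, 0],
    [0, 0, 0.02, 0],
    [0, 0, 0.02, 0],
    [0, 0, 0.02, 0],
    [0, 0, 0, 0],
  ],
)

```text
clock: 47.52
eef_pos: [0.6479, 0.0368, 0.141]
tool_rot: [-0.705, 0.709, -0.011, -0.004]
ft_force: [-3.8, -0.4, 10.4]
grip_width: 0.0592
grasp_force: 66.4
```

```bash
python3 st.py; python3 -c "
from workcell import bot
print(bot.get_obs()['ft_torque'])"
```

```text
t 47.52 p [0.6479 0.0368 0.141 ] q [ 0.0665  0.5919  0.243   1.2137 -0.0225 -1.4998] 
R [[-0.005, -1.0, 0.022], [-1.0, 0.004, -0.01], [0.01, -0.022, -1.0]] F [-3.7512 -0.4393 10.4336] w 0.0592 gf 66.4 tilt 0.55
[0.10657035 1.14147612 0.0757716 ]
```

Emit:
apply_moves(
  commands=[
    [0, 0, 0, 0],
    [0, 0, 0, 0],
    [0, 0, 0, 0],
    [0, 0, 0, 0],
    [0, 0, 0, 0],
  ],
  claw=0,
)

```text
clock: 47.93
eef_pos: [0.6475, 0.037, 0.1381]
tool_rot: [-0.706, 0.709, -0.01, -0.005]
ft_force: [-0.3, 0.6, -0.2]
grip_width: 0.0854
grasp_force: 0.0
```

Emit:
apply_moves(
  commands=[
    [0, 0, -0.3, 0],
    [0, 0, -0.8, 0],
    [0, 0, -1, 0],
    [0, 0, -1, 0],
    [0, 0, -1, 0],
  ],
)

```text
clock: 48.35
eef_pos: [0.6469, 0.0388, 0.2217]
tool_rot: [-0.705, 0.709, -0.01, -0.005]
ft_force: [-0.5, 0.7, -1.0]
grip_width: 0.0856
grasp_force: 0.0
```

Emit:
apply_moves(
  commands=[
    [0, 1, -1, 0],
    [0, 1, -1, 0],
    [0, 1, -1, 0],
    [0, 1, -1, 0],
    [0, 1, -1, 0],
  ],
)

```text
clock: 48.77
eef_pos: [0.5452, 0.0414, 0.3211]
tool_rot: [-0.705, 0.709, -0.011, -0.005]
ft_force: [0.8, 0.8, 0.8]
grip_width: 0.0854
grasp_force: 0.0
```

Emit:
apply_moves(
  commands=[
    [1, 1, 0, 0],
    [1, 1, 0, 0],
    [1, 1, 0, 0],
    [1, 1, 0, 0],
    [1, 0.5, 0, 0],
  ],
)

```text
clock: 49.18
eef_pos: [0.4536, -0.0588, 0.3223]
tool_rot: [-0.706, 0.708, -0.011, -0.005]
ft_force: [0.2, -0.0, -0.2]
grip_width: 0.0854
grasp_force: 0.0
```

Emit:
apply_moves(
  commands=[
    [1, 1, 0, 0],
    [1, 1, 0, 0],
    [1, 1, 0, 0],
    [0.6, 0.6, 0, 0],
    [0, 0, 0, 0],
  ],
)

```text
clock: 49.6
eef_pos: [0.3814, -0.1314, 0.3233]
tool_rot: [-0.704, 0.71, -0.011, -0.005]
ft_force: [0.7, 0.8, 0.2]
grip_width: 0.0853
grasp_force: 0.0
```

```bash
python3 st.py
python3 - <<'E'
from h import *
from workcell import bot
T=bot.camera("top");S=bot.camera("side");t=T["image"]
y=np.vstack(blobs(t,(22,150,60),(90,255,255),(210,185,300,250),20));r=cv2.minAreaRect(y);P=np.array([cast(T,p,.155) for p in cv2.boxPoints(r)]);print("yel",r,P.round(4).tolist(),P.mean(0))
for c in blobs(t,(0,150,80),(8,255,255),(190,140,220,190),10): print("knob",cv2.minAreaRect(c)[0])
cv2.imwrite("pics/w8.png",np.hstack([cv2.resize(t[130:310,170:410],(400,300),interpolation=2),cv2.resize(S["image"][180:360,150:390],(400,300),interpolation=2)]))
E
```

```text
t 49.6 p [ 0.3814 -0.1314  0.3233] q [-0.3182  0.0147 -0.0768  1.4645 -0.0196 -1.8809] 
R [[-0.008, -1.0, 0.023], [-1.0, 0.008, -0.008], [0.008, -0.023, -1.0]] F [0.706  0.8155 0.195 ] w 0.0853 gf 0.0 tilt 0.45
yel ((252.87734985351562, 217.30252075195312), (50.52210235595703, 28.662508010864258), 1.847610354423523) [[0.6171, 0.0895, 0.155], [0.6825, 0.0888, 0.155], [0.6791, -0.0256, 0.155], [0.6137, -0.0242, 0.155]] [0.6481 0.0321 0.155 ]
knob (206.00003051757812, 167.50001525878906)
```

View pics/w8.png

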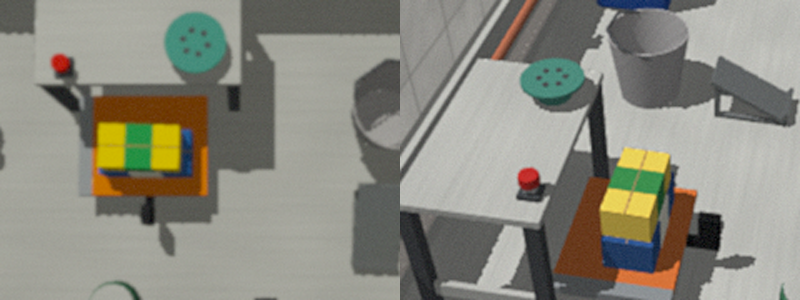

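```bash
python3 -c "
from workcell import bot
print(bot.job_done())"
```

```text
the job is handed in; nothing more can be done
None
```

The job is handed in: the ledge is out and held by the dropped catch, with the blue carton flat in the middle of it. The yellow carton sits flat on top, about 4 mm off centre along its length and 2 mm across, which I left uncorrected. On the way, the yellow carton was briefly pressed on the floor with about 38 N while I was levelling the tool.

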